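# Close up the press blocks and make a dry stroke

### The job

Under the head of the yellow bench press, slide the loose aluminium block (red stripes) along the bed until its long side sits flush against the long side of the blue block with no gap left and their ends roughly in line; push gently, because the blue block is only lightly clamped and must not be shoved out of its place. Then press the yellow foot-valve pedal all the way down to its stop, hold it there for about a second for a dry stroke of the ram, and let it come back up. Leave the oiler, the spanner and the brass bush where they are.

Things in the scene. Friction and masses are not known exactly. Their poses are not given: they have to be found in the camera images.
- press: Fixed yellow bench press. Origin: on the bench under the middle of its bed; x runs front (robot side) to back, y across, z up. Dark bed 180 (x) by 450 (y) mm, top 40 mm up. Two uprights 70 (x) by 25 (y), inner faces at y = +-200 mm, 360 high. Seen from above the head beam covers the blocks, so the tool must lean back and reach in from the front.
- head (a point): Middle of the underside of the press's yellow head beam, 260 mm above the bench. The beam spans the uprights, 70 mm deep in x (35 to each side), 85 high; a cylinder and gauge stand on it up to 525 mm. Here the steel ram, 34 mm diameter, hangs down 55 mm; it comes down up to 109 mm more while the pedal is pressed and goes back with it.
- clamped_block: Blue block lightly clamped to the press bed (it slips along its y if pushed with over about 20 N), 100 (x) by 45 (y) by 45 (z) mm, two screw heads (3 mm high) on top. Origin: centre of its underside, on the bed. It stands on either side of the loose block; its long sides face +y and -y.
- loose_block: Loose aluminium block with two red stripes across its top, 100 (x) by 45 (y) by 45 (z) mm, 0.3 to 0.95 kg (it may be hollow), lying on the press bed, 15 to 90 mm clear of the blue block and a little skewed. Origin: centre of its underside; x along its 100 mm length.
- pedal (a joint): Angle of the yellow pedal plate of the foot valve: 0 when up, 0.26 rad fully down at its stop; a spring brings it back. Needs about 9 N at the tread.
- tread (a point): Point in the middle of the ribbed tread, on the top surface of the pedal plate, where to press; it sinks about 40 mm to the stop. The plate is 190 mm long, 90 wide, 8 thick, hinged at its far end (155 mm beyond this point), and rises at 0.32 rad (18 degrees) towards the robot when up. x axis: from tread to hinge, level when up.
- foot_valve: Fixed black base under the pedal, 230 (x) by 110 (y) by 22 mm high, on the bench beside the press. Origin: centre of its underside; x points towards the hinge end.
- oiler: Red oil bottle with yellow cap, 48 mm diameter, 130 high, standing on the bench. Origin: centre of its underside. Bystander.
- spanner: Steel spanner, 180 mm long, lying on the bench in front of the press. Origin: its underside near its middle; x along its length. Bystander.
- bush: Brass bush, a ring 48 mm outside, 30 mm bore, 30 high, standing on the bench. Origin: centre of its underside. Bystander.
Things that resemble listed ones, but are neither listed nor needed, are in the scene too. What is meant by the loose_block is not green or turquoise, and is the smaller of those in its own colour.

How it is judged:
On the way, in this order (a step that is already met when the one before it is completed fails the run):
1. the loose block is flush against the blue block (y of loose_block in the frame of clamped_block between -0.0465 and 0.0465 m and x of loose_block in the frame of clamped_block between -0.015 and 0.015 m and z of loose_block in the frame of clamped_block between -0.003 and 0.003 m and angle between the x axis of loose_block and the x axis of clamped_block, either way round below 0.03 rad and angle between loose_block's own z axis and vertical below 0.05 rad), for 0.3 s.
2. the pedal is held down at its stop (value of joint pedal above 0.235 rad), for 0.5 s.
At the end, for the whole second after the job is handed in: Loose block at rest on the bed, flush against a long side of the blue block: gap under 1.5 mm, parallel within 0.03 rad, ends in line within 15 mm; blue block within 2.5 mm of its start; pedal back up (under 0.03 rad); oiler upright; oiler, spanner and bush within 20 mm of their starts (all of step 1 and value of joint pedal below 0.03 rad and distance of clamped_block from where it was at the start of the episode below 0.0025 m and linear speed of loose_block below 0.01 m/s and angle between oiler's own z axis and vertical below 0.1 rad and distance of each of oiler, spanner, bush from where it was at the start of the episode below 0.02 m); the robot touches nothing.
It fails at once if the blue block is shoved more than 2.5 mm out of its place (distance of clamped_block from where it was at the start of the episode above 0.0025 m).
It fails at once if the pedal is pressed (past half) while the blocks are not flush (value of joint pedal above 0.13 rad and not (y of loose_block in the frame of clamped_block between -0.0465 and 0.0465 m and x of loose_block in the frame of clamped_block between -0.015 and 0.015 m and z of loose_block in the frame of clamped_block between -0.003 and 0.003 m and angle between the x axis of loose_block and the x axis of clamped_block, either way round below 0.03 rad and angle between loose_block's own z axis and vertical below 0.05 rad)).
It fails at once if a bystander is moved more than 30 mm (distance of any of oiler, spanner, bush from where it was at the start of the episode above 0.03 m).
It also fails if it takes over 54 s, if anything falls off the work surface, if the arm or the gripper's body presses on something with over 40 N, if the wrist force passes 120 N, or if a joint passes its speed limit or range.

### The arm

A 6-joint arm with a two-finger parallel gripper is mounted at the origin on the work surface. World frame = base frame: x ahead of the robot, y to its left, z up, the work surface at z = 0. Lengths are in m, angles in rad, forces in N, time in s.
With the tool pointing down it reaches from about 0.225 to 0.875 m from the base axis. Payload 3.4 kg.
Tool frame: the origin (TCP) lies midway between the tips of the shut fingers; the grasp point (between the pads) lies 19 mm behind it (manip.tcp_to_grasp is the distance from the TCP to the grasp point, in m); x points along the fingers, y is the direction in which the jaws open and shut, and the axes are right-handed (so a half turn about x gives the same grasp; the last joint's range is limited). The gripper opens to 85 mm and grips with 20 to 120 N. Pads are 22 mm wide; open, the fingers measure 114 mm over their backs; the gripper's body (76 mm by 85 mm) begins 54 mm behind the grasp point. The pads swing forward as they close: fully open they stand 13 mm farther back than shut.
Start: joints at [1.044, 0.276, 1.505, -0, 1.361, -0.121], TCP at [0.227, 0.528, 0.231] pointing down, gripper open.
Joint ranges: [-2.89, 2.89], [-0.75, 2.08], [0.22, 2.7], [-1.18, 4.32], [0.11, 2.71], [-2.7, 2.7]. Speed limits (rad/s): [2.57, 2.57, 3.14, 3.14, 3.14, 3.14].

### API

Orientations are given as a unit quaternion [w, x, y, z].
In Python, from rig import readout, eyes, job, manip gives the robot as it stands. The module is installed in compiled form; this text tells all that it offers.
- The arm moves only by the tool carry_out, never from a script. Its argument "deltas" is one flat list of numbers, 7 for each row, row after row: the shift along the tool's x, y, z scaled (see below), then the turn, a rotation vector about the tool's x, y, z scaled (see below), then the opening, from -1 (shut) to 1 (fully open). In form: [dx, dy, dz, ax, ay, az, grip, dx, dy, dz, ax, ay, az, grip, ...]. A call has 1 to 10 rows; each row shifts and turns the commanded pose from where the row before left it, along the tool's axes as they then stand; what a row does not reach is not made up. The controller multiplies each number of a shift by 60 mm and each number of a turn by 4 degrees. A row lasts 1/8 s, in which the tool goes at most 62.5 mm and 10.7 degrees, less where a joint would pass 70% of its speed; a pose out of reach is approached as far as the arm can. A call with a number of a shift or a turn outside -1 to 1 is refused whole. A call with a gripper value outside its range is refused whole. The fingers move at their own pace and stop on an object; "newtons" is the grip in N (left out, the last holds). Time passes only in rows, so rows that do not move let the fingers close. It gives the time, the measured TCP pose, the force and the opening at its end, in the units of the state.
- readout.get_state(): the state, without advancing time (a new reading comes with each control period).
- eyes.get_image(name): name is "scene" or "top" or "wrist"; returns a dict with "color" (420x560x3 uint8, red, green, blue), "z_map" (420x560 float32, m along the optical axis (not along the pixel's ray), 0 where there is no reading), "mtx" (3x3 intrinsics, pixels), "origin" and "orientation" of the camera in the world. Camera axes: x right, y down, z forward; pixel columns grow to the right and rows downward; lengths in m; the calibration is good to about 2 mm. The wrist camera is an equidistant fisheye: a pixel r from the principal point sees the ray r / f radians off the axis. A picture is of the moment at which its call begins.
- job.sign_off(): hands the job in, once; it reports no verdict.
The state is a dict: "clock": time; "qpos": joint angles; "qd": joint speeds; "effort": joint torques, N m; "position": TCP position; "ee_rot": TCP orientation; "contact_force": force on the tool from outside, world axes, zero at the start; "moment": the same for the moment, N m; "width": finger opening in m.
Only numpy, scipy, OpenCV 4.12 (cv2) and the standard library are available. Lean on these libraries where they do the work, as an engineer would, in place of code of your own. Each camera call takes 0.05 s, during which the arm holds its last target.

## Working session

There is one attempt and no reset: what is moved stays moved. The work goes in short steps, Python scripts to look and compute and a tool call to move; the robot and the scene stay as the last step left them, time stands still between calls to the robot, and variables do not carry over. Pictures are saved under pics/ and viewed, and the job is handed in when it is done.

Besides the shell and the picture viewer there is one more tool, called after "Request:" in YAML: its name, and indented under it one key for each argument. carry_out: Moves the arm, as the interface text tells. Its arguments: {"type":"object","properties":{"deltas":{"type":"array"},"newtons":{"type":"number"}},"required":["deltas"]}

```bash
mkdir -p pics; cat > h.py <<'E'
import numpy as np, cv2
from scipy.spatial.transform import Rotation as R
from rig import readout, eyes, job, manip
def Rq(q): return R.from_quat([q[1],q[2],q[3],q[0]]).as_matrix()
def snap(n,f=None):
    im=eyes.get_image(n)
    if f: cv2.imwrite('pics/'+f,im['color'][:,:,::-1])
    return im
def pt(im,u,v,z=None,plane=None):
    K=np.array(im['mtx']);d=np.array([(u-K[0,2])/K[0,0],(v-K[1,2])/K[1,1],1.])
    M=Rq(im['orientation']);o=np.array(im['origin'])
    if plane is not None:
        w=M@d; return o+w*(plane-o[2])/w[2]
    if z is None: z=im['z_map'][int(v),int(u)]
    return o+M@(d*z)
def cloud(im):
    K=np.array(im['mtx']);v,u=np.mgrid[:420,:560];z=im['z_map']
    d=np.stack([(u-K[0,2])/K[0,0]*z,(v-K[1,2])/K[1,1]*z,z],-1)
    return d@Rq(im['orientation']).T+np.array(im['origin'])
E
python3 - <<'E'
from h import *
for n in ['scene','top','wrist']:
    im=snap(n,n+'0.png'); print(n,im['origin'],im['orientation'],im['mtx'])
print(readout.get_state())
E
```

```text
scene [ 1.38880989 -0.20582643  0.68644688] [-0.38807179  0.67551519  0.54809915 -0.30441228] [[388.43206492   0.         277.08998463]
 [  0.         388.43206492 208.35469088]
 [  0.           0.           1.        ]]
top [ 0.43752798 -0.00334429  0.98346717] [ 0.06787889 -0.69760142  0.71123885 -0.05370301] [[387.62702812   0.         289.33999777]
 [  0.         387.62702812 208.44541503]
 [  0.           0.           1.        ]]
wrist [0.15910543 0.55796568 0.37236426] [0.12176088 0.82608052 0.54446174 0.07954042] [[325.1922621    0.         280.25169259]
 [  0.         325.1922621  213.1881607 ]
 [  0.           0.           1.        ]]
{'clock': 0.15, 'qpos': array([ 1.04402781e+00,  2.76451105e-01,  1.50587504e+00, -1.36495971e-05,
        1.36069563e+00, -1.20973514e-01]), 'qd': array([ 1.03971650e-03, -1.72422867e-03, -3.67562880e-03, -9.35417069e-05,
       -2.89102001e-03, -1.84416012e-04]), 'effort': array([ 9.35557910e-04, -4.17145014e+01, -2.46030521e+01, -3.30645644e-04,
        7.62338896e-03, -2.93676703e-05]), 'position': array([0.22676872, 0.52794859, 0.2306246 ]), 'ee_rot': array([ 0.69244548,  0.14200631,  0.69275812, -0.14296732]), 'contact_force': array([ 0.07328338, -0.39567714, -0.65716693]), 'moment': array([ 0.02655049,  0.04192941, -0.00293849]), 'width': 0.08548421983251268}
```

View pics/scene0.png

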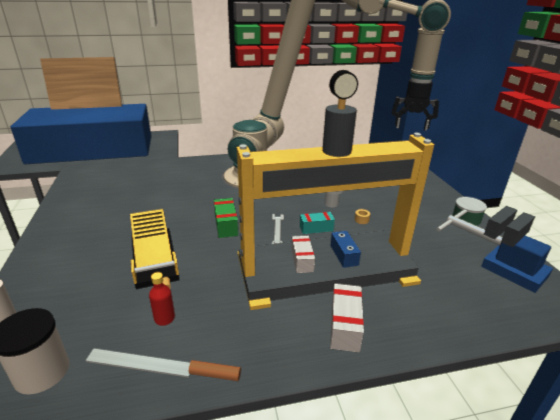

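View pics/top0.png

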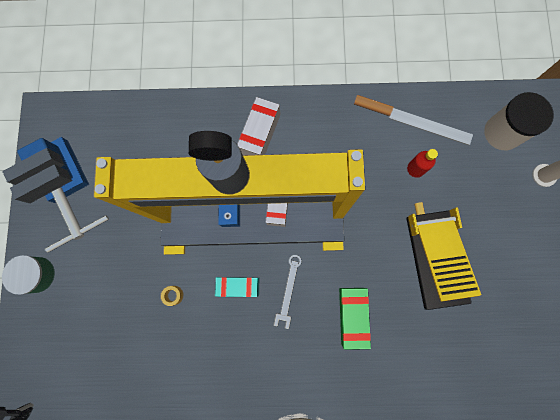

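View pics/wrist0.png

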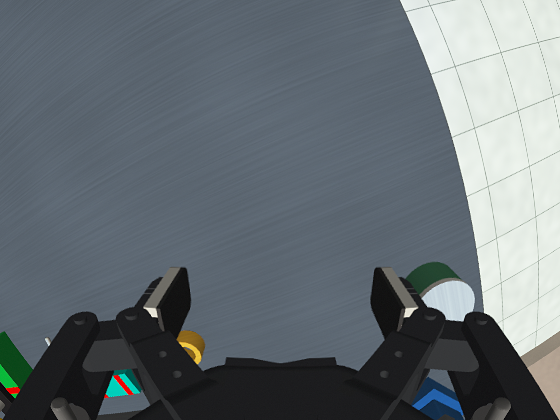

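The loose-block candidates by scene pixel are:
- White/red block at (303,253), between the uprights on the bed.
- Bigger white/red block at (347,315), behind the press.
- Turquoise block at (317,222) and green block at (227,217).

The small white one on the bed fits the description. I'll confirm it in an enlarged crop and measure it.

```bash
python3 - <<'E'
from h import *
im=snap('scene'); np.savez('scene0.npz',**im)
t=snap('top'); np.savez('top0.npz',**t)
c=im['color'][190:310,220:440,::-1]; cv2.imwrite('pics/crop1.png',cv2.resize(c,None,fx=3.6,fy=3.6,interpolation=cv2.INTER_CUBIC))
for nm,I in(('scene',im),('top',t)):
    P=cloud(I); hsv=cv2.cvtColor(I['color'],cv2.COLOR_RGB2HSV); h,s,v=cv2.split(hsv)
    masks={'yellow':cv2.inRange(hsv,(18,120,80),(32,255,255)),'blue':cv2.inRange(hsv,(100,120,40),(125,255,255)),'red':cv2.inRange(hsv,(0,150,80),(6,255,255)),'white':cv2.inRange(hsv,(0,0,140),(179,40,255))}
    for k,m in masks.items():
        n,l,st,ce=cv2.connectedComponentsWithStats(m)
        for i in range(1,n):
            if st[i,4]>40:
                q=P[l==i]; q=q[np.abs(q[:,2])<.6]
                if len(q)>20 and np.median(q[:,2])>-.1 and q[:,0].mean()<1.5: print(nm,k,ce[i].round(),st[i,4],np.percentile(q,5,0).round(3),np.percentile(q,95,0).round(3))
E
```

```text
scene yellow [334. 184.] 8131 [ 0.582 -0.114  0.073] [0.645 0.324 0.345]
scene yellow [150. 240.] 2014 [ 0.393 -0.394  0.023] [ 0.56  -0.3    0.101]
scene yellow [362. 215.] 149 [0.377 0.285 0.003] [0.419 0.324 0.029]
scene yellow [159. 278.] 173 [ 0.563 -0.345  0.019] [ 0.718 -0.304  0.131]
scene yellow [410. 281.] 185 [ 0.696  0.285 -0.   ] [0.717 0.332 0.012]
scene yellow [260. 303.] 220 [ 0.699 -0.114  0.001] [ 0.72  -0.067  0.013]
scene blue [416.   1.] 69 [-0.909  1.046  0.568] [-0.72   1.057  0.587]
scene blue [462.  96.] 17785 [-0.943  1.049 -0.472] [-0.664  1.829  0.544]
scene blue [ 82. 133.] 6770 [-0.802 -1.015 -0.112] [-0.591 -0.468  0.066]
scene blue [430. 109.] 53 [-0.684  0.56  -0.013] [0.251 1.22  0.318]
scene blue [345. 249.] 693 [0.567 0.137 0.045] [0.66  0.178 0.085]
scene blue [520. 263.] 2350 [0.689 0.556 0.005] [0.79  0.653 0.098]
scene red [346.  32.] 325 [-0.933  0.629  0.376] [-0.828  0.744  0.455]
scene red [392.  32.] 300 [-0.948  0.909  0.376] [-0.83   1.022  0.455]
scene red [270.  32.] 313 [-0.95   0.209  0.375] [-0.831  0.312  0.456]
scene red [307.  35
[... 3294 characters left out ...]
0.637 -0.098  0.369]
top white [101. 163.] 56 [0.623 0.315 0.364] [0.634 0.328 0.368]
top white [542. 176.] 182 [ 0.654 -0.659  0.004] [ 0.707 -0.615  0.011]
top white [358. 181.] 58 [ 0.582 -0.111  0.365] [ 0.593 -0.098  0.368]
top white [ 99. 188.] 60 [0.579 0.315 0.364] [0.592 0.329 0.368]
top white [ 70. 221.] 719 [0.515 0.469 0.073] [0.644 0.581 0.083]
top white [277. 207.] 173 [0.586 0.023 0.083] [0.605 0.063 0.088]
top white [275. 220.] 106 [0.56  0.029 0.083] [0.572 0.066 0.088]
top white [436. 220.] 80 [ 0.558 -0.381  0.045] [ 0.571 -0.299  0.051]
top white [288. 293.] 552 [ 0.325 -0.002  0.004] [0.479 0.05  0.01 ]
top white [294. 416.] 101 [ 0.106 -0.013 -0.003] [0.117 0.043 0.003]
```

View pics/crop1.png

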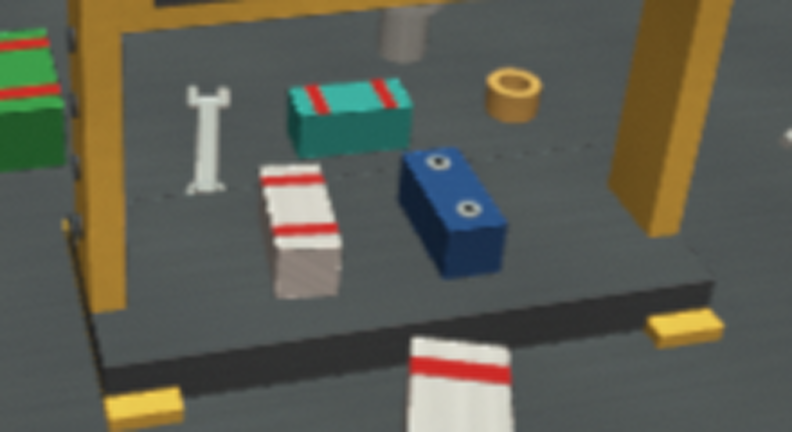

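```bash
cat > meas.py <<'E'
from h import *
def face(im,kind,zr=(.079,.093)):
    P=cloud(im); hsv=cv2.cvtColor(im['color'],cv2.COLOR_RGB2HSV)
    roi=(P[...,0]>.5)&(P[...,0]<.72)&(P[...,1]>-.05)&(P[...,1]<.27)&(P[...,2]>zr[0])&(P[...,2]<zr[1])
    if kind=='blue': m=cv2.inRange(hsv,(100,90,30),(128,255,255))>0
    else: m=(cv2.inRange(hsv,(0,0,110),(179,50,255))>0)|(cv2.inRange(hsv,(0,120,70),(8,255,255))>0)
    m=(m&roi).astype(np.uint8); m=cv2.morphologyEx(m,cv2.MORPH_CLOSE,np.ones((5,5),np.uint8))
    c=max(cv2.findContours(m,0,2)[0],key=cv2.contourArea)
    q=np.array([pt(im,u,v,plane=.085)[:2] for u,v in c[:,0]])
    r=cv2.minAreaRect((q*1000).astype(np.float32)); b=cv2.boxPoints(r)
    # PCA yaw by long-edge
    e=[b[1]-b[0],b[2]-b[1]]; e=max(e,key=np.linalg.norm); e=e*np.sign(e[0])
    return np.array(r[0]),r[1],np.degrees(np.arctan2(e[1],e[0])),b
if __name__=='__main__':
    for n in ['scene0.npz','top0.npz']:
        im=dict(np.load(n))
        for k in ['blue','loose']:
            c,s,a,b=face(im,k); print(n,k,c.round(1),np.round(s,1),round(a,2),b.round(0).tolist())
    im=dict(np.load('top0.npz'));P=cloud(im)
    hsv=cv2.cvtColor(im['color'],cv2.COLOR_RGB2HSV);m=cv2.inRange(hsv,(18,120,80),(32,255,255))>0
    roi=m&(P[...,0]<.56)&(P[...,1]<-.27)&(P[...,0]>.35)&(P[...,2]>.03)
    q=P[roi];b=cv2.boxPoints(cv2.minAreaRect((q[:,:2]*1000).astype(np.float32)));print('pedal',b.round(0).tolist())
    A=np.c_[q[:,:2],np.ones(len(q))];co=np.linalg.lstsq(A,q[:,2],rcond=None)[0];print('plane',co, 'slope',np.arctan(np.hypot(*co[:2])),'dir',np.degrees(np.arctan2(-co[1],-co[0])))
    # beam yaw
    roi=m&(P[...,2]>.335)&(P[...,2]<.37)&(P[...,1]>-.15)&(P[...,1]<.36)
    q=P[roi];r=cv2.minAreaRect((q[:,:2]*1000).astype(np.float32));print('beam',r,cv2.boxPoints(r).round(0).tolist())
E
python3 meas.py
```

```text
scene0.npz blue [613.7 157.8] [104.2  46.7] 0.24 [[561.0, 181.0], [562.0, 134.0], [666.0, 135.0], [666.0, 181.0]]
scene0.npz loose [614.4  41.1] [ 45.6 107.3] -6.92 [[558.0, 25.0], [665.0, 12.0], [670.0, 57.0], [564.0, 70.0]]
top0.npz blue [582.7 158.6] [44.8 45.3] -1.17 [[560.0, 137.0], [605.0, 136.0], [606.0, 181.0], [560.0, 181.0]]
top0.npz loose [584.4  44.8] [45.  50.6] -6.4 [[557.0, 25.0], [607.0, 20.0], [612.0, 64.0], [562.0, 70.0]]
pedal [[376.0, -292.0], [382.0, -404.0], [565.0, -394.0], [559.0, -282.0]]
plane [-0.32591627 -0.0477427   0.21398821] slope 0.3182014854093395 dir 8.333848602256419
beam ((608.4000244140625, 109.17415618896484), (71.96743774414062, 449.9385986328125), 0.20232707262039185) [[572.0, 334.0], [573.0, -116.0], [645.0, -116.0], [644.0, 334.0]]
```

```bash
python3 - <<'E'
from h import *
s=readout.get_state(); M=Rq(s['ee_rot']); print(M.round(3))
im=dict(np.load('top0.npz'))
o=np.array([0.15910543,0.55796568,0.37236426]); print('cam in tool',M.T@(o-s['position']))
Rc=Rq([0.12176088,0.82608052,0.54446174,0.07954042]); print('cam axes in tool',(M.T@Rc).round(2))
print(manip.tcp_to_grasp,[a for a in dir(manip) if a[0]!='_'])
E
```

```text
[[-0.     0.395  0.919]
 [-0.001  0.919 -0.395]
 [-1.    -0.001 -0.   ]]
cam in tool [-0.14147502  0.00053422 -0.07405958]
cam axes in tool [[ 0.   -0.29  0.96]
 [ 1.    0.   -0.  ]
 [-0.    0.96  0.29]]
0.0187 ['MotionError', 'tcp_to_grasp']
```

```bash
cat > plan.py <<'E'
from h import *
def pose(p=None,q=None):
    s=readout.get_state(); return np.array(s['position']),Rq(s['ee_rot'])
def lean(deg,yaw=0):  # tool x forward/down by deg below horizontal, z=-y world
    a=np.radians(deg); x=np.array([np.cos(a),0,-np.sin(a)]); y=np.array([np.sin(a),0,np.cos(a)])
    return R.from_euler('z',yaw,degrees=True).as_matrix()@np.c_[x,y,np.cross(x,y)]
def rows(p0,M0,p1,M1,n,grip,nd=2):
    rv=R.from_matrix(M0.T@M1).as_rotvec(); out=[];p=p0.copy();M=M0.copy()
    for i in range(n):
        d=M.T@(p1-p)/(n-i)/.06; a=R.from_matrix(M.T@M1).as_rotvec(degrees=True)/(n-i)/4
        d=d.round(nd);a=a.round(nd)
        assert abs(d).max()<=1 and abs(a).max()<=1,(d,a)
        out.append([*d,*a,grip]); p=p+M@(d*.06); M=M@R.from_rotvec(a*4,degrees=True).as_matrix()
    for j in range(0,n,10): print([float(x)+0. for r in out[j:j+10] for x in r])
    print('end',p.round(4)); return p,M
E
python3 - <<'E'
from plan import *
p,M=pose(); rows(p,M,np.array([.42,-.02,.22]),lean(50),20,-1)
E
```

```text
[0.01, -0.36, 0.33, 0.8, -0.29, 0.44, -1.0, 0.01, -0.34, 0.35, 0.8, -0.29, 0.44, -1.0, 0.0, -0.32, 0.37, 0.8, -0.29, 0.44, -1.0, 0.0, -0.3, 0.38, 0.8, -0.29, 0.44, -1.0, 0.0, -0.27, 0.4, 0.8, -0.29, 0.44, -1.0, 0.0, -0.25, 0.41, 0.8, -0.29, 0.44, -1.0, 0.0, -0.23, 0.43, 0.8, -0.29, 0.44, -1.0, 0.0, -0.2, 0.44, 0.8, -0.29, 0.44, -1.0, 0.01, -0.18, 0.45, 0.8, -0.29, 0.44, -1.0, 0.01, -0.16, 0.46, 0.8, -0.29, 0.44, -1.0]
[0.02, -0.13, 0.47, 0.8, -0.29, 0.44, -1.0, 0.02, -0.1, 0.47, 0.8, -0.29, 0.44, -1.0, 0.03, -0.08, 0.48, 0.8, -0.29, 0.44, -1.0, 0.03, -0.05, 0.48, 0.8, -0.29, 0.45, -1.0, 0.04, -0.03, 0.48, 0.8, -0.29, 0.44, -1.0, 0.05, 0.0, 0.48, 0.8, -0.29, 0.45, -1.0, 0.07, 0.02, 0.48, 0.8, -0.29, 0.44, -1.0, 0.07, 0.05, 0.47, 0.79, -0.29, 0.45, -1.0, 0.09, 0.07, 0.47, 0.8, -0.29, 0.44, -1.0, 0.1, 0.09, 0.46, 0.79, -0.28, 0.45, -1.0]
end [ 0.4199 -0.0199  0.2197]
```

Request:
carry_out:
  deltas: [0.01,-0.36,0.33,0.8,-0.29,0.44,-1.0,0.01,-0.34,0.35,0.8,-0.29,0.44,-1.0,0.0,-0.32,0.37,0.8,-0.29,0.44,-1.0,0.0,-0.3,0.38,0.8,-0.29,0.44,-1.0,0.0,-0.27,0.4,0.8,-0.29,0.44,-1.0,0.0,-0.25,0.41,0.8,-0.29,0.44,-1.0,0.0,-0.23,0.43,0.8,-0.29,0.44,-1.0,0.0,-0.2,0.44,0.8,-0.29,0.44,-1.0,0.01,-0.18,0.45,0.8,-0.29,0.44,-1.0,0.01,-0.16,0.46,0.8,-0.29,0.44,-1.0]

```text
clock: 1.5
position: [0.3239, 0.2527, 0.2257]
ee_rot: [0.705, 0.415, 0.524, -0.234]
contact_force: [-0.5, -0.1, 0.4]
width: 0.0003
```

Request:
carry_out:
  deltas: [0.02,-0.13,0.47,0.8,-0.29,0.44,-1.0,0.02,-0.1,0.47,0.8,-0.29,0.44,-1.0,0.03,-0.08,0.48,0.8,-0.29,0.44,-1.0,0.03,-0.05,0.48,0.8,-0.29,0.45,-1.0,0.04,-0.03,0.48,0.8,-0.29,0.44,-1.0,0.05,0.0,0.48,0.8,-0.29,0.45,-1.0,0.07,0.02,0.48,0.8,-0.29,0.44,-1.0,0.07,0.05,0.47,0.79,-0.29,0.45,-1.0,0.09,0.07,0.47,0.8,-0.29,0.44,-1.0,0.1,0.09,0.46,0.79,-0.28,0.45,-1.0]

```text
clock: 2.75
position: [0.42, -0.0207, 0.22]
ee_rot: [0.641, 0.642, 0.298, -0.299]
contact_force: [-0.8, 0.5, 0.1]
width: 0.0003
```

```bash
python3 - <<'E'
from plan import *
s=readout.get_state();p,M=pose();print(s['qpos'].round(3),p.round(4));print(M.round(3)); snap('wrist','w1.png');snap('top','t1.png')
rows(p,M,np.array([.46,-.022,.12]),lean(50),6,-1)
E
```

```text
[-0.492 -0.284  2.319  0.616  0.554 -0.929] [ 0.42   -0.0207  0.22  ]
[[ 0.645  0.765 -0.002]
 [-0.    -0.002 -1.   ]
 [-0.765  0.645 -0.001]]
[0.28, -0.09, 0.0, 0.0, 0.0, -0.01, -1.0, 0.28, -0.09, 0.0, -0.01, 0.0, 0.0, -1.0, 0.29, -0.1, 0.01, 0.0, 0.0, -0.01, -1.0, 0.28, -0.09, 0.0, -0.01, 0.0, 0.0, -1.0, 0.29, -0.1, 0.01, 0.0, 0.0, -0.01, -1.0, 0.28, -0.09, 0.0, -0.01, 0.01, 0.0, -1.0]
end [ 0.46   -0.0219  0.1203]
```

View pics/w1.png

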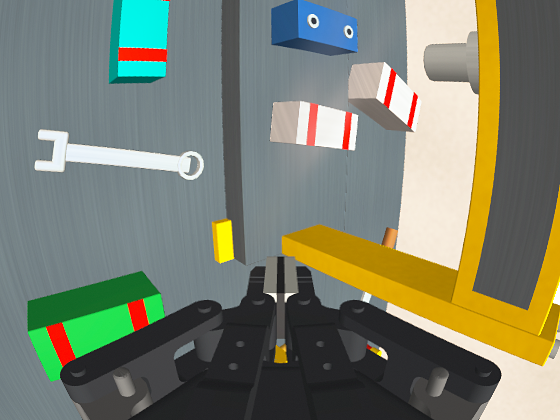

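View pics/t1.png

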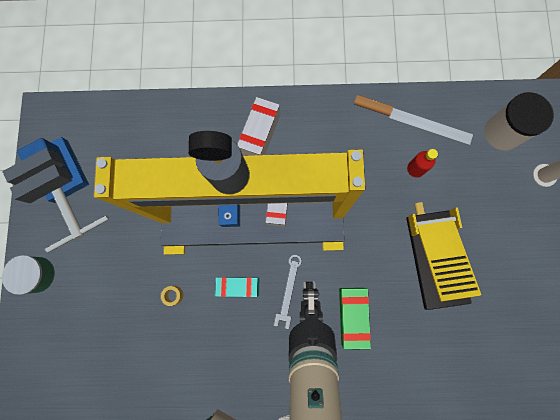

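The wrist view shows the blue block at (315,25), the loose block at (315,125) and the spanner at (120,160). The shut fingertips at (280,262) point in along the −y side, so the way in is clear. I'll enter beside the block.

Request:
carry_out:
  deltas: [0.28,-0.09,0.0,0.0,0.0,-0.01,-1.0,0.28,-0.09,0.0,-0.01,0.0,0.0,-1.0,0.29,-0.1,0.01,0.0,0.0,-0.01,-1.0,0.28,-0.09,0.0,-0.01,0.0,0.0,-1.0,0.29,-0.1,0.01,0.0,0.0,-0.01,-1.0,0.28,-0.09,0.0,-0.01,0.01,0.0,-1.0]

```text
clock: 3.6
position: [0.4602, -0.0196, 0.1199]
ee_rot: [0.642, 0.64, 0.301, -0.298]
contact_force: [1.8, 0.3, 0.3]
width: 0.0001
```

```bash
python3 - <<'E'
from plan import *
s=readout.get_state();p,M=pose();print(s['qpos'].round(3),p.round(4));print(M.round(3))
p,M=rows(p,M,np.array([.53,-.022,.068]),lean(50),5,-1)
rows(p,M,np.array([.635,-.022,.068]),lean(50),5,-1)
E
```

```text
[-4.020e-01  2.000e-03  2.467e+00  1.508e+00  2.580e-01 -1.826e+00] [ 0.4602 -0.0196  0.1199]
[[ 0.642  0.767  0.005]
 [ 0.003  0.004 -1.   ]
 [-0.767  0.642  0.   ]]
[0.28, 0.07, 0.01, 0.01, -0.01, 0.0, -1.0, 0.28, 0.07, 0.01, 0.01, -0.01, 0.0, -1.0, 0.28, 0.07, 0.01, 0.01, -0.01, 0.0, -1.0, 0.29, 0.06, 0.01, 0.01, -0.01, 0.01, -1.0, 0.28, 0.07, 0.0, 0.02, -0.01, 0.0, -1.0]
end [ 0.5302 -0.0218  0.0682]
[0.23, 0.27, 0.0, 0.0, 0.0, 0.0, -1.0, 0.22, 0.27, 0.0, 0.0, 0.0, 0.0, -1.0, 0.23, 0.27, 0.0, 0.0, 0.0, 0.0, -1.0, 0.22, 0.26, 0.0, 0.0, 0.0, 0.0, -1.0, 0.23, 0.27, 0.0, 0.0, 0.0, 0.0, -1.0]
end [ 0.6353 -0.0219  0.0679]
```

Request:
carry_out:
  deltas: [0.28,0.07,0.01,0.01,-0.01,0.0,-1.0,0.28,0.07,0.01,0.01,-0.01,0.0,-1.0,0.28,0.07,0.01,0.01,-0.01,0.0,-1.0,0.29,0.06,0.01,0.01,-0.01,0.01,-1.0,0.28,0.07,0.0,0.02,-0.01,0.0,-1.0]

```text
clock: 4.22
position: [0.5306, -0.0219, 0.0683]
ee_rot: [0.641, 0.641, 0.299, -0.299]
contact_force: [0.2, 0.4, 0.8]
width: 0.0002
```

```bash
python3 - <<'E'
from plan import *
s=readout.get_state();p,M=pose();print(s['qpos'].round(3),p.round(4));print(M.round(3))
rows(p,M,np.array([.635,-.022,.068]),lean(50),5,-1)
E
```

```text
[-0.309  0.237  2.424  2.341  0.276 -2.599] [ 0.5306 -0.0219  0.0683]
[[ 0.643  0.766 -0.001]
 [-0.    -0.001 -1.   ]
 [-0.766  0.643 -0.   ]]
[0.22, 0.27, 0.0, 0.0, 0.0, 0.0, -1.0, 0.23, 0.26, 0.0, 0.0, 0.0, 0.0, -1.0, 0.22, 0.27, 0.0, -0.01, 0.0, 0.0, -1.0, 0.23, 0.26, 0.0, 0.0, 0.0, 0.0, -1.0, 0.22, 0.27, 0.0, -0.01, 0.01, 0.0, -1.0]
end [ 0.635  -0.022   0.0681]
```

Request:
carry_out:
  deltas: [0.22,0.27,0.0,0.0,0.0,0.0,-1.0]

```text
clock: 4.35
position: [0.5504, -0.0217, 0.0675]
ee_rot: [0.64, 0.641, 0.299, -0.3]
contact_force: [0.1, 0.7, 0.4]
width: 0.0003
```

```bash
python3 - <<'E'
from plan import *
s=readout.get_state();p,M=pose();print(s['qpos'].round(3),p.round(4))
E
```

```text
[-0.289  0.258  2.382  2.318  0.251 -2.556] [ 0.5504 -0.0217  0.0675]
```

```bash
cat > kin.py <<'E'
from h import *
from scipy.optimize import least_squares
D=[([1.044028,.276451,1.505875,0,1.360696,-.120974],[.22676872,.52794859,.2306246]),
([-.492,-.284,2.319,.616,.554,-.929],[.42,-.0207,.22]),
([-.402,.002,2.467,1.508,.258,-1.826],[.4602,-.0196,.1199]),
([-.309,.237,2.424,2.341,.276,-2.599],[.5306,-.0219,.0683]),
([-.289,.258,2.382,2.318,.251,-2.556],[.5504,-.0217,.0675])]
e=lambda a,t:R.from_euler(a,t).as_matrix()
def frames(q):
    F1=e('z',q[0]);F2=F1@e('y',q[1]);F3=F2@e('y',q[2]);F4=F3@e('z',q[3]);F5=F4@e('y',q[4]);F6=F5@e('z',q[5])
    return F1,F2,F3,F4,F5,F6
T=np.array([[0,0,0],[0,0,0],[0,0,0.]])
Tm=np.array([[0,1,0],[0,0,-1],[1,0,0.]])  # guess fixed below
def fitT():
    from scipy.spatial.transform import Rotation
    return None
E
python3 - <<'E'
from kin import *
s=readout.get_state()
print(Rq(s['ee_rot']).round(3)); print((frames(s['qpos'])[5].T@Rq(s['ee_rot'])).round(3))
q=[1.044028,.276451,1.505875,0,1.360696,-.120974]
M=Rq([ 0.69244548,  0.14200631,  0.69275812, -0.14296732]);print((frames(q)[5].T@M).round(3))
A=[];b=[]
for q,p in D:
    F=frames(q)
    # params: d1(z), F2: x,z ; F3: x,z ; F5: x,z(tool axis)
    A.append(np.c_[[0,0,1],F[0][:,0],F[1][:,2],F[2][:,0],F[2][:,2],F[4][:,0],F[4][:,2]]);b.append(p)
A=np.vstack(A);b=np.hstack(b);x,r,rk,sv=np.linalg.lstsq(A,b,rcond=None);print(x.round(4),rk,sv.round(3),(A@x-b).round(4))
E
```

```text
[[ 0.64   0.768 -0.002]
 [ 0.    -0.002 -1.   ]
 [-0.768  0.64  -0.001]]
[[-0. -1. -0.]
 [ 0.  0. -1.]
 [ 1. -0.  0.]]
[[ 0. -1. -0.]
 [-0.  0. -1.]
 [ 1.  0. -0.]]
[ 0.3396 -0.1433  0.7495  0.16    0.5872  0.0327  0.5493] 7 [4.283 3.281 2.257 0.6   0.548 0.32  0.189] [ 0.0589 -0.0367  0.0012  0.0072 -0.0006  0.0006 -0.0102  0.0146 -0.0053
 -0.0011 -0.0106  0.0029  0.0044 -0.0146  0.0007]
```

```bash
python3 - <<'E'
from kin import *
for cols in ['std','noa1']:
    A=[];b=[]
    for q,p in D:
        F=frames(q)
        c=[[0,0,1],F[1][:,2],F[2][:,2],F[3][:,1],F[4][:,2]]
        if cols=='std': c+=[F[4][:,0],F[2][:,0],F[0][:,1]]
        A.append(np.c_[tuple(c)]);b.append(p)
    A=np.vstack(A);b=np.hstack(b);x,r,rk,sv=np.linalg.lstsq(A,b,rcond=None);print(x.round(4),rk,sv.round(3),(A@x-b).round(4))
E
```

```text
[ 1.363e-01  6.297e-01  4.209e-01 -1.000e-04  3.642e-01 -1.000e-04
  6.020e-02  6.950e-02] 8 [4.339 2.873 2.827 1.558 1.463 0.451 0.327 0.228] [-0.      0.     -0.     -0.     -0.0001 -0.      0.      0.0001  0.0002
  0.0001  0.0002  0.0001 -0.0001 -0.0002 -0.0002]
[ 0.1301  0.5895  0.3694 -0.011   0.3952] 5 [4.095 2.39  1.345 0.77  0.341] [ 0.0449 -0.0827 -0.0062 -0.0266 -0.0641  0.0027 -0.0016 -0.0668  0.0011
  0.0139 -0.0627  0.0011  0.0124 -0.0627  0.0012]
```

```bash
cat >> kin.py <<'E'
X=[.1363,.6297,.4209,0,.3642,0,.0602,.0695]
Tf=np.array([[0,-1,0],[0,0,-1],[1,0,0.]])
LO=np.array([-2.89,-.75,.22,-1.18,.11,-2.7]);HI=np.array([2.89,2.08,2.7,4.32,2.71,2.7])
def fk(q):
    F=frames(q); return np.array([0,0,X[0]])+F[1][:,2]*X[1]+F[2][:,2]*X[2]+F[4][:,2]*X[4]+F[2][:,0]*X[6]+F[0][:,1]*X[7],F[5]@Tf
def ik(p,M,q0):
    f=lambda q:np.r_[(fk(q)[0]-p)*5,R.from_matrix(fk(q)[1].T@M).as_rotvec()]
    r=least_squares(f,np.clip(q0,LO+1e-3,HI-1e-3),bounds=(LO,HI),xtol=1e-12,ftol=1e-12); return r.x,r.cost
E
python3 - <<'E'
from kin import *; from plan import lean,pose
q0=readout.get_state()['qpos']
for l in (45,50,55,60):
    q=q0
    for x,y in [(.5504,-.022),(.60,-.022),(.635,-.022),(.635,.02),(.635,.06),(.635,.085)]:
        q,c=ik(np.array([x,y,.068]),lean(l),q); print(l,x,y,q.round(3),round(c,6))
E
```

```text
45 0.5504 -0.022 [-0.338  0.279  2.435  2.418  0.389 -2.7  ] 0.000675
45 0.6 -0.022 [-0.283  0.327  2.341  2.468  0.345 -2.7  ] 0.000279
45 0.635 -0.022 [-0.252  0.361  2.273  2.497  0.312 -2.7  ] 9.2e-05
45 0.635 0.02 [-0.161  0.354  2.26   2.572  0.264 -2.7  ] 0.00081
45 0.635 0.06 [-0.079  0.35   2.243  2.64   0.221 -2.7  ] 0.002251
45 0.635 0.085 [-0.029  0.35   2.229  2.68   0.195 -2.7  ] 0.003573
50 0.5504 -0.022 [-0.29   0.258  2.384  2.326  0.256 -2.567] 0.0
50 0.6 -0.022 [-0.251  0.306  2.282  2.243  0.205 -2.447] 0.0
50 0.635 -0.022 [-0.229  0.341  2.209  2.132  0.173 -2.316] 0.0
50 0.635 0.02 [-0.124  0.341  2.209  2.477  0.129 -2.577] 0.0
50 0.635 0.06 [-0.045  0.343  2.201  2.664  0.11  -2.7  ] 0.000241
50 0.635 0.085 [-0.005  0.346  2.197  2.696  0.11  -2.7  ] 0.001001
55 0.5504 -0.022 [-0.269  0.238  2.307  1.551  0.153 -1.772] 0.0
55 0.6 -0.022 [-0.235  0.292  2.207  1.248  0.141 -1.439] 0.0
55 0.635 -0.022 [-0.215  0.33   2.134  1.01   0.145 -1.183] 0.0
55 0.635 0.02 [-0.121  0.329  2.129  0.728  0.11  -0.824] 2.9e-05
55 0.635 0.06 [-0.024  0.332  2.109  0.137  0.11  -0.155] 0.00019
55 0.635 0.085 [ 0.04   0.337  2.103 -0.239  0.11   0.271] 0.000134
60 0.5504 -0.022 [-0.249  0.233  2.231  0.64   0.208 -0.846] 0.0
60 0.6 -0.022 [-0.219  0.291  2.131  0.49   0.233 -0.67 ] 0.0
60 0.635 -0.022 [-0.202  0.331  2.059  0.406  0.258 -0.57 ] 0.0
60 0.635 0.02 [-0.11   0.331  2.059  0.235  0.237 -0.324] 0.0
60 0.635 0.06 [-0.021  0.335  2.052  0.046  0.232 -0.063] 0.0
60 0.635 0.085 [ 0.034  0.339  2.043 -0.073  0.237  0.1  ] 0.0
```

```bash
python3 - <<'E'
from kin import *; from plan import *
s=readout.get_state();q=s['qpos'];p,M=pose()
for i in range(1,11):
    q,c=ik(p+np.array([0,0,.001*i]),lean(50+i),q); print(50+i,q.round(3),round(c,6))
for x,y in [(.605,-.022),(.605,.02),(.605,.06),(.605,.085)]:
    q,c=ik(np.array([x,y,.063]),lean(60),q); print(x,y,q.round(3),round(c,6))
rows(p,M,p+np.array([0,0,.01]),lean(60),10,-1)
E
```

```text
51 [-0.285  0.251  2.368  2.223  0.225 -2.46 ] 0.0
52 [-0.281  0.244  2.351  2.083  0.197 -2.314] 0.0
53 [-0.276  0.238  2.334  1.904  0.175 -2.132] 0.0
54 [-0.272  0.232  2.318  1.689  0.16  -1.912] 0.0
55 [-0.268  0.228  2.301  1.447  0.154 -1.667] 0.0
56 [-0.264  0.224  2.284  1.206  0.157 -1.422] 0.0
57 [-0.26   0.22   2.268  0.99   0.168 -1.203] 0.0
58 [-0.256  0.218  2.251  0.812  0.186 -1.021] 0.0
59 [-0.252  0.216  2.235  0.671  0.208 -0.877] 0.0
60 [-0.248  0.214  2.218  0.56   0.233 -0.764] 0.0
0.605 -0.022 [-0.217  0.305  2.127  0.507  0.224 -0.684] 0.0
0.605 0.02 [-0.118  0.305  2.127  0.303  0.198 -0.4  ] 0.0
0.605 0.06 [-0.023  0.309  2.119  0.06   0.19  -0.078] 0.0
0.605 0.085 [ 0.037  0.314  2.111 -0.095  0.195  0.124] 0.0
[-0.01, 0.01, 0.0, 0.0, 0.0, -0.25, -1.0, -0.01, 0.01, 0.0, 0.0, 0.0, -0.25, -1.0, -0.01, 0.01, 0.0, 0.0, 0.0, -0.24, -1.0, -0.01, 0.01, 0.0, 0.0, 0.0, -0.25, -1.0, -0.02, 0.01, 0.0, -0.01, 0.0, -0.24, -1.0, -0.01, 0.01, 0.0, 0.0, 0.0, -0.25, -1.0, -0.02, 0.01, 0.0, -0.01, 0.0, -0.24, -1.0, -0.02, 0.01, 0.0, 0.0, 0.0, -0.25, -1.0, -0.01, 0.01, 0.0, -0.01, 0.0, -0.24, -1.0, -0.02, 0.01, 0.0, 0.0, 0.0, -0.25, -1.0]
end [ 0.5505 -0.0217  0.0779]
```

Request:
carry_out:
  deltas: [-0.01,0.01,0.0,0.0,0.0,-0.25,-1.0,-0.01,0.01,0.0,0.0,0.0,-0.25,-1.0,-0.01,0.01,0.0,0.0,0.0,-0.24,-1.0,-0.01,0.01,0.0,0.0,0.0,-0.25,-1.0,-0.02,0.01,0.0,-0.01,0.0,-0.24,-1.0,-0.01,0.01,0.0,0.0,0.0,-0.25,-1.0,-0.02,0.01,0.0,-0.01,0.0,-0.24,-1.0,-0.02,0.01,0.0,0.0,0.0,-0.25,-1.0,-0.01,0.01,0.0,-0.01,0.0,-0.24,-1.0,-0.02,0.01,0.0,0.0,0.0,-0.25,-1.0]

```text
clock: 5.6
position: [0.5507, -0.0219, 0.0791]
ee_rot: [0.613, 0.612, 0.353, -0.353]
contact_force: [0.2, 0.6, -0.1]
width: -0.0002
```

```bash
python3 - <<'E'
from plan import *
s=readout.get_state();p,M=pose();print(s['qpos'].round(3),p.round(4));print(M.round(3))
rows(p,M,np.array([.607,-.022,.063]),lean(60),4,-.1)
E
```

```text
[-0.248  0.211  2.217  0.552  0.236 -0.757] [ 0.5507 -0.0219  0.0791]
[[ 0.501  0.865  0.001]
 [-0.     0.001 -1.   ]
 [-0.865  0.501  0.001]]
[0.18, 0.17, 0.0, 0.0, 0.0, 0.0, -0.1, 0.17, 0.17, 0.0, 0.01, 0.0, -0.01, -0.1, 0.18, 0.17, 0.0, 0.0, 0.0, 0.0, -0.1, 0.17, 0.17, 0.0, 0.01, 0.01, -0.01, -0.1]
end [ 0.607  -0.0219  0.0632]
```

Request:
carry_out:
  deltas: [0.18,0.17,0.0,0.0,0.0,0.0,-0.1,0.17,0.17,0.0,0.0,0.0,0.0,-0.1,0.18,0.17,0.0,0.01,0.0,0.0,-0.1,0.17,0.17,0.0,0.0,0.0,0.0,-0.1,0,0,0,0,0,0,-0.1]

```text
clock: 6.22
position: [0.6084, -0.0236, 0.0627]
ee_rot: [0.613, 0.613, 0.352, -0.354]
contact_force: [0.3, -0.4, 0.8]
width: 0.0384
```

```bash
python3 - <<'E'
from plan import *
s=readout.get_state();p,M=pose();print(s['qpos'].round(3),p.round(4),s['contact_force']);print(M.round(3))
snap('wrist','w2.png');snap('scene','s2.png')
E
```

```text
[-0.217  0.309  2.122  0.507  0.221 -0.684] [ 0.6084 -0.0236  0.0627] [ 0.27486187 -0.38700511  0.82937052]
[[ 0.502  0.865 -0.002]
 [-0.002 -0.001 -1.   ]
 [-0.865  0.502  0.001]]
```

View pics/w2.png

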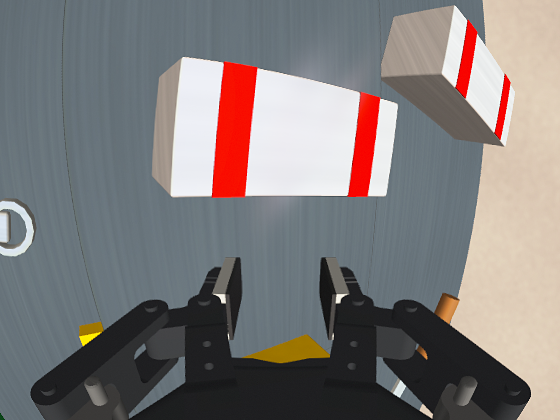

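View pics/s2.png

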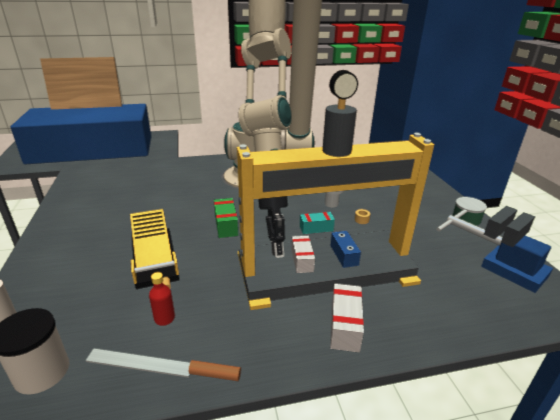

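Wrist view: the loose block's top spans (172–390, 60–195), and the two finger sides at (228,290) and (335,290) stand beside its −y side, bracketing its middle. I'll push toward +y (tool −z).

Request:
carry_out:
  deltas: [0,0,-0.15,0,0,0,-0.1,0,0,-0.15,0,0,0,-0.1,0,0,-0.15,0,0,0,-0.1,0,0,-0.15,0,0,0,-0.1,0,0,-0.12,0,0,0,-0.1,0,0,-0.12,0,0,0,-0.1,0,0,-0.12,0,0,0,-0.1,0,0,-0.12,0,0,0,-0.1]

```text
clock: 7.32
position: [0.6072, 0.0408, 0.0637]
ee_rot: [0.613, 0.613, 0.351, -0.354]
contact_force: [-0.5, -2.3, 0.4]
width: 0.0382
```

```bash
python3 - <<'E'
from plan import *; from meas import face
s=readout.get_state();p,M=pose();print(s['qpos'].round(3),p.round(4),s['contact_force']);print(M.round(3))
snap('wrist','w3.png');im=snap('scene','s3.png')
for k in('blue','loose'): print(k,[np.round(x,1) for x in face(im,k)[:3]])
E
```

```text
[-0.065  0.308  2.122  0.162  0.188 -0.214] [0.6072 0.0408 0.0637] [-0.46327002 -2.26508253  0.44464117]
[[ 0.503  0.864 -0.003]
 [-0.003 -0.002 -1.   ]
 [-0.864  0.503  0.001]]
blue [array([614.5, 158. ]), array([ 46.6, 105.5]), np.float32(-0.1)]
loose [array([611.5,  63.3]), array([ 66.8, 105.4]), np.float32(-1.3)]
```

View pics/w3.png

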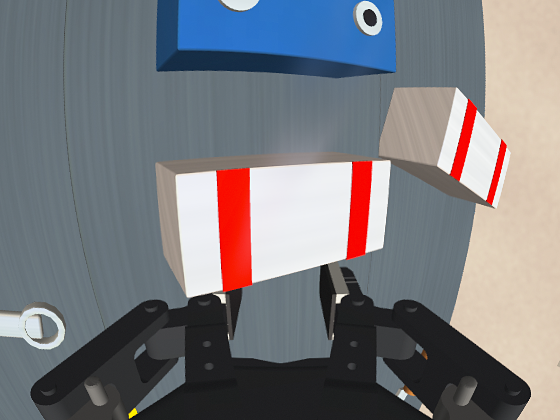

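```bash
cat >> h.py <<'E'
def fpt(im,u,v,plane):
    K=np.array(im['mtx']);x=(u-K[0,2])/K[0,0];y=(v-K[1,2])/K[1,1];r=np.hypot(x,y)
    d=np.array([x/r*np.sin(r),y/r*np.sin(r),np.cos(r)]) if r>1e-9 else np.array([0,0,1.])
    w=Rq(im['orientation'])@d;o=np.array(im['origin']);return o+w*(plane-o[2])/w[2]
E
python3 - <<'E'
from h import *
im=snap('wrist'); 
for nm,u,v in [('L nl',190,297),('L fl',174,174),('L fr',391,160),('L nr',384,247),('B nl',177,52),('B nr',391,57)]:
    print(nm,fpt(im,u,v,.085).round(4))
s=snap('scene');c=s['color'][190:310,220:440,::-1]; cv2.imwrite('pics/crop3.png',cv2.resize(c,None,fx=3.6,fy=3.6,interpolation=cv2.INTER_CUBIC))
E
```

```text
L nl [0.5563 0.0552 0.085 ]
L fl [0.5554 0.0997 0.085 ]
L fr [0.6542 0.0979 0.085 ]
L nr [0.6547 0.0537 0.085 ]
B nl [0.5574 0.138  0.085 ]
B nr [0.6523 0.1464 0.085 ]
```

View pics/crop3.png

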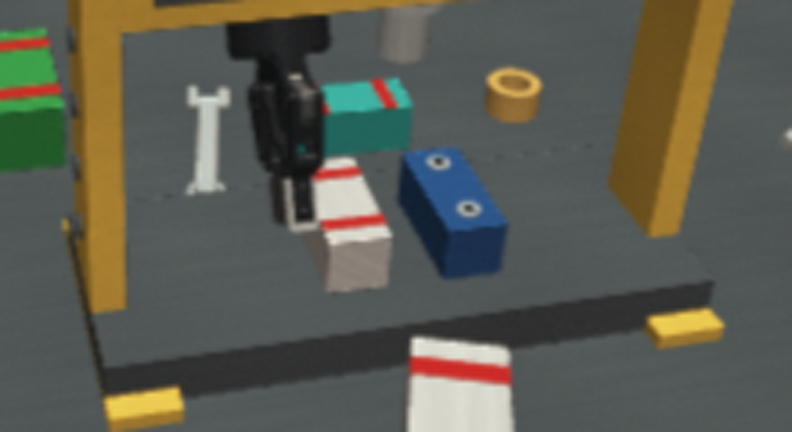

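Request:
carry_out:
  deltas: [0,0,-0.12,0,0,0,-0.1,0,0,-0.12,0,0,0,-0.1,0,0,-0.1,0,0,0,-0.1,0,0,-0.08,0,0,0,-0.1,0,0,0,0,0,0,-0.1]

```text
clock: 8.15
position: [0.6072, 0.0664, 0.0631]
ee_rot: [0.613, 0.613, 0.352, -0.354]
contact_force: [1.0, -0.9, 0.1]
width: 0.0384
```

```bash
python3 - <<'E'
from plan import *
s=readout.get_state();p,M=pose();print(s['qpos'].round(3),p.round(4),s['contact_force'],s['clock']);print(M.round(4))
im=snap('wrist','w4.png')
E
```

```text
[-0.006  0.312  2.115  0.005  0.189 -0.008] [0.6072 0.0664 0.0631] [ 0.95097876 -0.94188     0.08259419] 8.15
[[ 0.5018  0.865  -0.0021]
 [-0.0019 -0.0013 -1.    ]
 [-0.865   0.5018  0.001 ]]
```

View pics/w4.png

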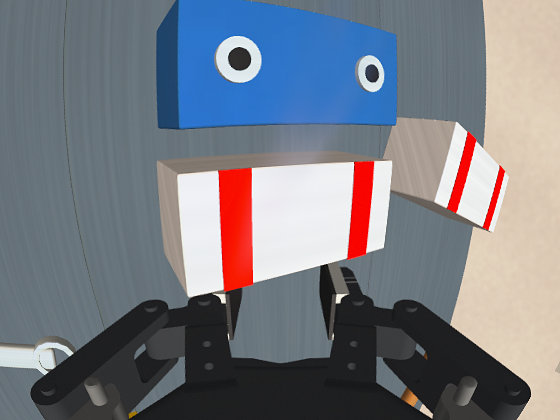

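```bash
python3 - <<'E'
from h import *
im=snap('wrist'); 
for nm,u,v in [('L nl',190,297),('L fl',177,174),('L fr',391,160),('L nr',384,247),('B nl',180,127),('B nr',396,123),('Bmid',290,124.5),('Lmid',290,167),('B fl',178,0),('screw1',239,59),('screw2',371,74)]:
    print(nm,fpt(im,u,v,.085).round(4))
g=im['color'];print(g[110:180:3,290].tolist())
E
```

```text
L nl [0.5565 0.0803 0.085 ]
L fl [0.5565 0.1245 0.085 ]
L fr [0.6539 0.1228 0.085 ]
L nr [0.6544 0.0788 0.085 ]
B nl [0.5583 0.1391 0.085 ]
B nr [0.6563 0.1403 0.085 ]
Bmid [0.598  0.1386 0.085 ]
Lmid [0.5981 0.123  0.085 ]
B fl [0.5575 0.1805 0.085 ]
screw1 [0.5784 0.1611 0.085 ]
screw2 [0.6389 0.1612 0.085 ]
[[61, 120, 200], [63, 120, 199], [65, 120, 199], [68, 121, 199], [71, 117, 189], [110, 123, 142], [109, 122, 141], [111, 123, 142], [113, 124, 142], [116, 126, 142], [117, 128, 142], [119, 128, 142], [122, 130, 143], [124, 131, 145], [139, 135, 141], [146, 138, 142], [148, 140, 144], [149, 142, 145], [143, 135, 140], [232, 231, 235], [232, 232, 238], [232, 232, 238], [233, 233, 239], [234, 234, 239]]
```

Request:
carry_out:
  deltas: [0,0,-0.06,0,0,0,-0.1,0,0,-0.05,0,0,0,-0.1,0,0,-0.04,0,0,0,-0.1,0,0,-0.03,0,0,0,-0.1,0,0,0,0,0,0,-0.1]

```text
clock: 8.88
position: [0.6073, 0.0776, 0.063]
ee_rot: [0.613, 0.613, 0.352, -0.354]
contact_force: [-0.0, -2.6, 0.7]
width: 0.0385
```

```bash
python3 - <<'E'
from plan import *
s=readout.get_state();p,M=pose();print(p.round(4),s['contact_force'],s['clock'])
im=snap('wrist','w5.png'); g=im['color']
cv2.imwrite('pics/w5c.png',cv2.resize(g[90:320,140:420,::-1],None,fx=2.5,fy=2.5,interpolation=cv2.INTER_CUBIC))
E
```

```text
[0.6073 0.0776 0.063 ] [-0.04013515 -2.63187448  0.68098706] 8.875
```

View pics/w5c.png

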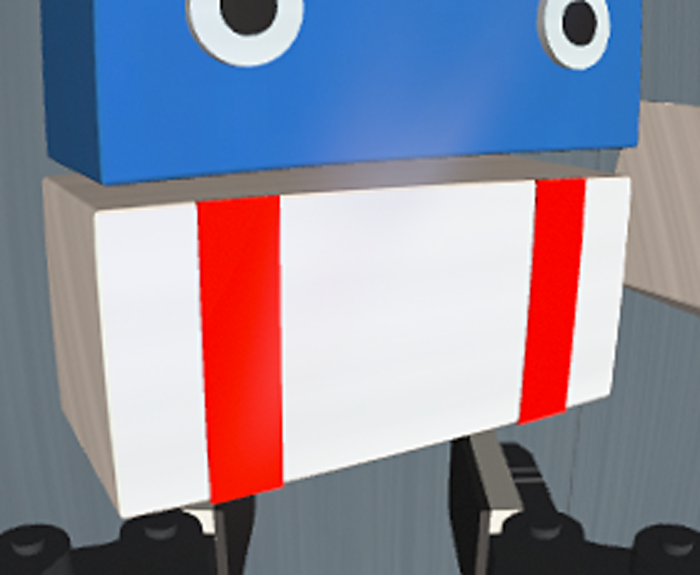

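Wrist crop: a thin strip of the loose block's side still shows between the blue edge (crop row ~180) and the loose edge (~205). That is a gap of about 4 mm. I'll creep in and watch the force.

Request:
carry_out:
  deltas: [0,0,-0.02,0,0,0,-0.1,0,0,-0.02,0,0,0,-0.1,0,0,0,0,0,0,-0.1]

```text
clock: 9.3
position: [0.6073, 0.0798, 0.063]
ee_rot: [0.613, 0.613, 0.352, -0.354]
contact_force: [0.7, -3.4, 0.6]
width: 0.0386
```

Request:
carry_out:
  deltas: [0,0,-0.015,0,0,0,-0.1,0,0,0,0,0,0,-0.1]

```text
clock: 9.55
position: [0.6074, 0.0805, 0.063]
ee_rot: [0.613, 0.613, 0.352, -0.354]
contact_force: [0.3, -3.6, 0.1]
width: 0.0382
```

```bash
python3 - <<'E'
from plan import *
s=readout.get_state();p,M=pose();print(p.round(4),s['contact_force'],s['clock'])
im=snap('wrist','w6.png'); g=im['color']
cv2.imwrite('pics/w6c.png',cv2.resize(g[90:320,140:420,::-1],None,fx=2.5,fy=2.5,interpolation=cv2.INTER_CUBIC))
E
```

```text
[0.6074 0.0805 0.063 ] [ 0.31905813 -3.63249951  0.12953395] 9.55
```

View pics/w6c.png

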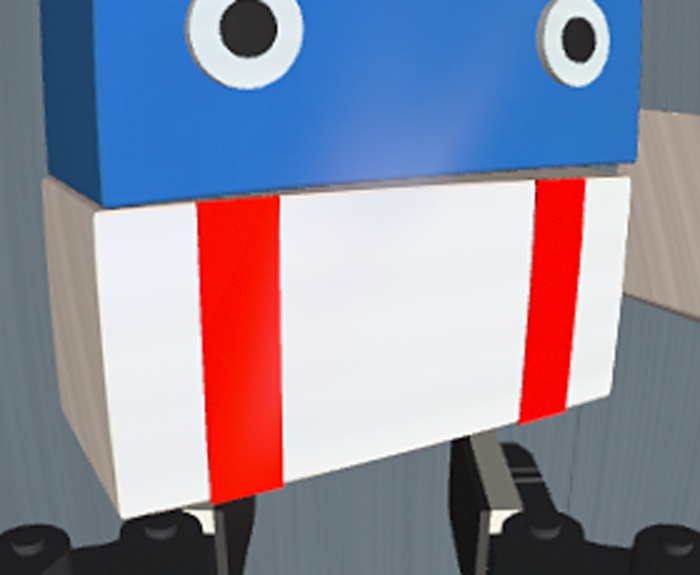

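Request:
carry_out:
  deltas: [0,0,-0.01,0,0,0,-0.1,0,0,0,0,0,0,-0.1]

```text
clock: 9.85
position: [0.6075, 0.0807, 0.0631]
ee_rot: [0.613, 0.613, 0.352, -0.354]
contact_force: [0.7, -7.0, 1.0]
width: 0.0384
```

Request:
carry_out:
  deltas: [0,0,-0.01,0,0,0,-0.1,0,0,0,0,0,0,-0.1]

```text
clock: 10.1
position: [0.6075, 0.0808, 0.0631]
ee_rot: [0.613, 0.612, 0.352, -0.354]
contact_force: [-0.1, -8.7, 0.9]
width: 0.0387
```

```bash
python3 - <<'E'
from plan import *
s=readout.get_state();p,M=pose();print(p.round(4),s['contact_force'],s['moment'],s['clock'])
im=snap('wrist','w7.png'); g=im['color']
cv2.imwrite('pics/w7c.png',cv2.resize(g[90:320,140:420,::-1],None,fx=2.5,fy=2.5,interpolation=cv2.INTER_CUBIC))
E
```

```text
[0.6075 0.0808 0.0631] [-0.11439264 -8.68660245  0.93023468] [-1.3102268   0.10237205 -0.58359341] 10.1
```

View pics/w7c.png

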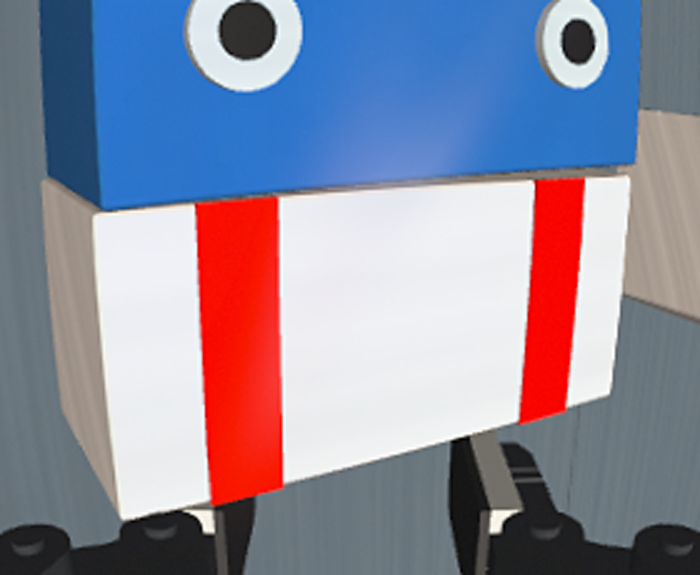

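The near corner has met the blue block (8.7 N) while the far end is still about 2 mm open. I'll ease off and yaw the tool 3° so only the far finger pushes and squares the block up.

Request:
carry_out:
  deltas: [0,0,0.03,0,0,0,-0.1,0,0,0.01,-0.22,0.125,0,-0.1,0,0,0,-0.22,0.125,0,-0.1,0,0,0,-0.22,0.125,0,-0.1,0,0,0,0,0,0,-0.1]

```text
clock: 10.78
position: [0.607, 0.0797, 0.0628]
ee_rot: [0.622, 0.603, 0.368, -0.338]
contact_force: [1.4, -0.8, 0.6]
width: 0.0384
```

Request:
carry_out:
  deltas: [0,0,-0.015,0,0,0,-0.1,0,0,0,0,0,0,-0.1]

```text
clock: 11.02
position: [0.6072, 0.0805, 0.0629]
ee_rot: [0.622, 0.603, 0.368, -0.337]
contact_force: [0.1, -1.4, -1.1]
width: 0.0384
```

```bash
python3 - <<'E'
from plan import *
s=readout.get_state();p,M=pose();print(p.round(4),s['contact_force'],s['moment'],s['clock'],s['qpos'].round(3));print(M.round(4))
im=snap('wrist','w8.png'); g=im['color']
cv2.imwrite('pics/w8c.png',cv2.resize(g[90:320,140:420,::-1],None,fx=2.5,fy=2.5,interpolation=cv2.INTER_CUBIC))
E
```

```text
[0.6072 0.0805 0.0629] [ 0.12729278 -1.35643109 -1.05686711] [-0.26070415  0.23970427 -0.18836208] 11.025 [ 0.005  0.314  2.112  0.115  0.191 -0.153]
[[ 0.5011  0.8639  0.0511]
 [ 0.0244  0.0449 -0.9987]
 [-0.8651  0.5017  0.0014]]
```

View pics/w8c.png

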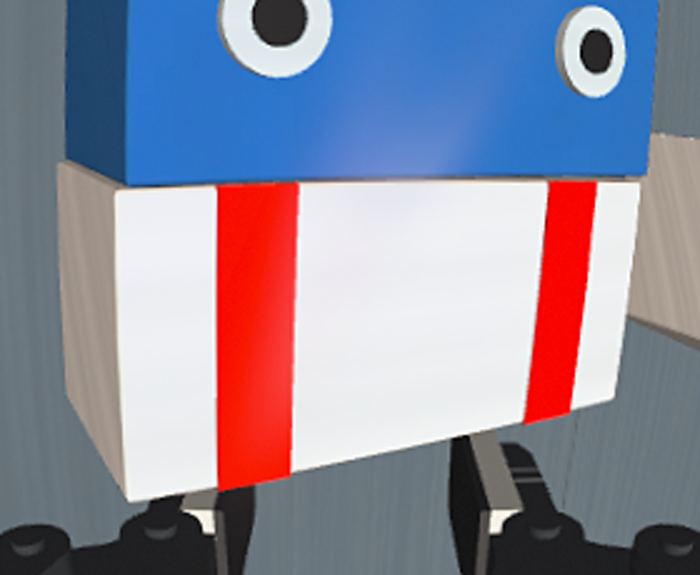

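Request:
carry_out:
  deltas: [0,0,-0.01,0,0,0,-0.1,0,0,0,0,0,0,-0.1]

```text
clock: 11.32
position: [0.6073, 0.081, 0.063]
ee_rot: [0.622, 0.603, 0.368, -0.337]
contact_force: [1.6, -2.1, -0.3]
width: 0.0382
```

Request:
carry_out:
  deltas: [0,0,-0.01,0,0,0,-0.1,0,0,0,0,0,0,-0.1]

```text
clock: 11.58
position: [0.6073, 0.0813, 0.0631]
ee_rot: [0.622, 0.603, 0.368, -0.338]
contact_force: [0.4, -3.1, -1.0]
width: 0.0379
```

```bash
python3 - <<'E'
from plan import *
s=readout.get_state();p,M=pose();print(p.round(4),s['contact_force'],s['moment'],s['clock'])
im=snap('wrist','w9.png'); g=im['color']
cv2.imwrite('pics/w9c.png',cv2.resize(g[140:240,150:410,::-1],None,fx=3,fy=3,interpolation=cv2.INTER_CUBIC))
E
```

```text
[0.6073 0.0813 0.0631] [ 0.43357273 -3.06507215 -0.96661058] [-0.53136735  0.20608585 -0.41926877] 11.575
```

View pics/w9c.png

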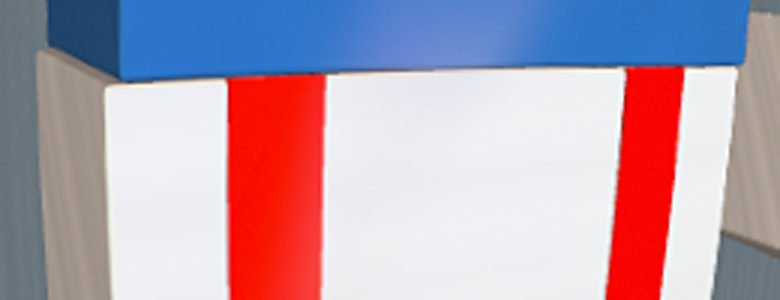

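Request:
carry_out:
  deltas: [0,0,-0.01,0,0,0,-0.1,0,0,0,0,0,0,-0.1]

```text
clock: 11.88
position: [0.6073, 0.0814, 0.063]
ee_rot: [0.622, 0.603, 0.368, -0.338]
contact_force: [0.2, -6.6, -1.2]
width: 0.0385
```

Request:
carry_out:
  deltas: [0,0,-0.01,0,0,0,-0.1,0,0,0,0,0,0,-0.1]

```text
clock: 12.12
position: [0.6074, 0.0815, 0.0631]
ee_rot: [0.622, 0.603, 0.367, -0.338]
contact_force: [1.2, -10.5, -1.3]
width: 0.038
```

```bash
python3 - <<'E'
from plan import *
s=readout.get_state();p,M=pose();print(p.round(4),s['contact_force'],s['moment'],s['clock'])
im=snap('wrist','w10.png'); g=im['color']
cv2.imwrite('pics/w10c.png',cv2.resize(g[140:240,150:410,::-1],None,fx=3,fy=3,interpolation=cv2.INTER_CUBIC))
E
```

```text
[0.6074 0.0815 0.0631] [  1.24697999 -10.52568294  -1.34548223] [-1.46621375  0.26694032 -1.13641997] 12.125
```

View pics/w10c.png

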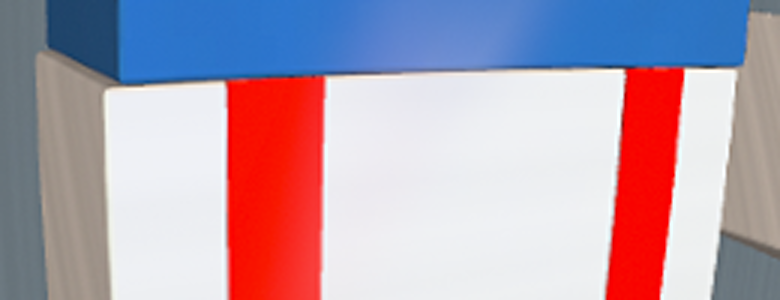

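Flush edge along the whole length, with force rising to 10.5 N and almost no travel, so I'll stop pushing and back off. Then I'll re-check from the retreated pose.

Request:
carry_out:
  deltas: [0,0,0.1,0,0,0,-0.1,0,0,0.2,0,0,0,-0.1,0,0,0.2,0,0,0,-0.1,0,0,0.1,0,0,0,-0.1,0,0,0,0,0,0,-0.1]

```text
clock: 12.8
position: [0.6089, 0.0468, 0.0632]
ee_rot: [0.622, 0.603, 0.368, -0.338]
contact_force: [0.6, 0.7, 0.3]
width: 0.039
```

```bash
python3 - <<'E'
from plan import *
s=readout.get_state();p,M=pose();print(p.round(4),s['contact_force'],s['clock'],s['qpos'].round(3))
im=snap('wrist','w11.png'); g=im['color']; np.savez('w11.npz',**im)
cv2.imwrite('pics/w11c.png',cv2.resize(g[0:200,140:420,::-1],None,fx=2.8,fy=2.8,interpolation=cv2.INTER_CUBIC))
sc=snap('scene','s11.png');c=sc['color'][190:310,220:440,::-1]; cv2.imwrite('pics/s11c.png',cv2.resize(c,None,fx=3.6,fy=3.6,interpolation=cv2.INTER_CUBIC))
from meas import face
for k in('blue','loose'): print(k,[np.round(x,1) for x in face(sc,k)])
E
```

```text
[0.6089 0.0468 0.0632] [0.62788735 0.67864744 0.26205466] 12.8 [-0.074  0.31   2.118  0.314  0.201 -0.417]
blue [array([614.2, 159.5]), array([ 44.4, 105. ]), np.float32(-0.8), array([[561.4, 138.1],
       [666.4, 136.6],
       [667. , 181. ],
       [562. , 182.5]], dtype=float32)]
loose [array([613.3, 115.6]), array([106.,  52.]), np.float32(0.9), array([[559.9, 140.8],
       [560.7,  88.8],
       [666.7,  90.5],
       [665.9, 142.4]], dtype=float32)]
```

View pics/w11c.png

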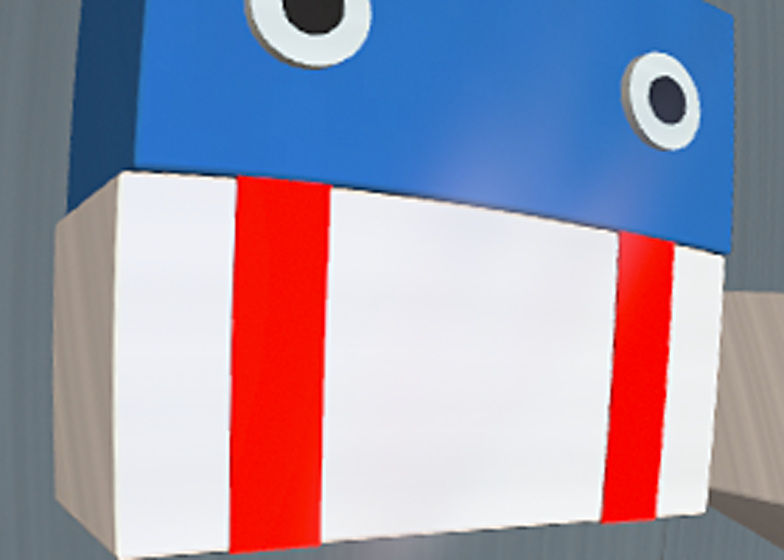

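View pics/s11c.png

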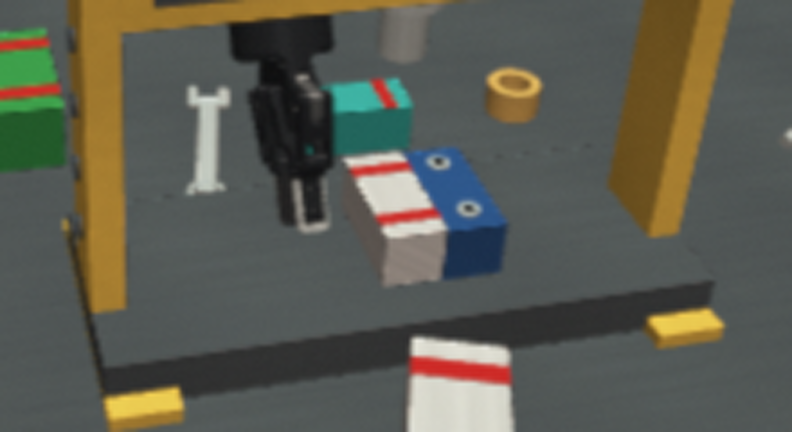

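```bash
python3 - <<'E'
from h import *
im=dict(np.load('w11.npz'))
hsv=cv2.cvtColor(im['color'],cv2.COLOR_RGB2HSV)
b=cv2.inRange(hsv,(100,90,60),(128,255,255)); l=cv2.inRange(hsv,(0,0,205),(179,30,255))|cv2.inRange(hsv,(0,150,120),(6,255,255))
B=[];L=[];N=[]
for u in range(195,385,4):
    cb=np.where(b[:130,u]>0)[0]; cl=np.where(l[40:205,u]>0)[0]+40
    cl=cl[cl>cb.max()] 
    B.append(fpt(im,u,cb.max()+.5,.085)[:2]);L.append(fpt(im,u,cl.min()-.5,.085)[:2]);N.append(fpt(im,u,cl.max()+.5,.085)[:2])
for n,a in(('blue -y edge',B),('loose +y',L),('loose -y',N)):
    a=np.array(a);k=np.polyfit(a[:,0],a[:,1],1);print(n,'yaw',np.degrees(np.arctan(k[0])).round(2),'y@.61',np.polyval(k,.61).round(4),'resid',np.std(a[:,1]-np.polyval(k,a[:,0])).round(5))
a=np.array(L)[:,1]-np.array(B)[:,1];print('gap mm',(a*-1000).round(1))
print(fpt(im,184.6,61,.085),fpt(im,399,90.7,.085),fpt(im,182.5,199.5,.085),fpt(im,393,183,.085))
E
```

```text
blue -y edge yaw 0.52 y@.61 0.1386 resid 0.00019
loose +y yaw 0.27 y@.61 0.1382 resid 0.00031
loose -y yaw 0.44 y@.61 0.0941 resid 0.00025
gap mm [ 0.3  0.3  0.3  0.3  0.3  0.3  0.3  0.3 -0.   0.3  0.3 -0.   0.3  0.3
  0.3  0.4  0.4  0.4 -0.   0.4 -0.   0.4  0.4  0.4  0.4  0.4 -0.   0.4
  0.4  0.4  0.4  0.4 -0.   0.4  0.4  0.4  0.4  0.4  0.4  0.8  0.4  0.4
  2.6  0.4  0.4  0.4  0.5 -0. ]
[0.55702604 0.13782613 0.085     ] [0.65508235 0.13883669 0.085     ] [0.55695993 0.09384211 0.085     ] [0.65601736 0.09447532 0.085     ]
```

Seam check: gap ≤ 0.4 mm, parallel within about 0.25°, and ends within about 3 mm. Next I'll measure the pedal while still parked here.

```bash
python3 - <<'E'
from plan import *
for n in('top0.npz','scene0.npz'):
    im=dict(np.load(n));P=cloud(im);hsv=cv2.cvtColor(im['color'],cv2.COLOR_RGB2HSV)
    m=cv2.inRange(hsv,(18,110,70),(34,255,255))>0
    # include dark ribs: any pixel in ROI near the plane
    roi=(P[...,0]>.34)&(P[...,0]<.62)&(P[...,1]>-.45)&(P[...,1]<-.26)&(P[...,2]>.035)&(P[...,2]<.13)
    q=P[m&roi]
    for _ in range(6):
        A=np.c_[q[:,:2],np.ones(len(q))];co=np.linalg.lstsq(A,q[:,2],rcond=None)[0];r=q[:,2]-A@co;q=q[abs(r)<max(.003,1.5*r.std())] if _<5 else q
    h=-co[:2]/np.hypot(*co[:2]);sl=np.arctan(np.hypot(*co[:2]))
    allq=P[roi];res=allq[:,2]-np.c_[allq[:,:2],np.ones(len(allq))]@co;t=allq[abs(res)<.006]
    r=cv2.minAreaRect((t[:,:2]*1000).astype(np.float32));b=cv2.boxPoints(r)
    print(n,'slope',sl.round(3),'downhill deg',np.degrees(np.arctan2(h[1],h[0])).round(1),r,b.round(0).tolist(),co)
    g=im['color'];
    if n[0]=='t': cv2.imwrite('pics/ped.png',cv2.resize(g[140:330,380:520,::-1],None,fx=3,fy=3,interpolation=cv2.INTER_CUBIC))
E
```

```text
top0.npz slope 0.319 downhill deg 7.5 ((484.2971496582031, -346.9833984375), (204.822021484375, 110.97315979003906), 7.065288543701172) [[376.0, -305.0], [389.0, -415.0], [593.0, -389.0], [579.0, -279.0]] [-0.32754682 -0.04285759  0.21649848]
scene0.npz slope 0.323 downhill deg 8.3 ((485.5984802246094, -346.677734375), (207.44796752929688, 109.85298156738281), 7.272390842437744) [[376.0, -305.0], [390.0, -414.0], [595.0, -388.0], [582.0, -279.0]] [-0.3315066  -0.04844871  0.21562267]
```

View pics/ped.png

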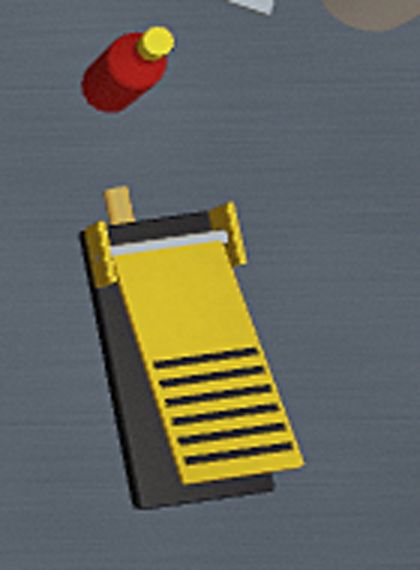

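```bash
python3 - <<'E'
from plan import *
im=dict(np.load('top0.npz'));K=im['mtx'];M=Rq(im['orientation']);o=im['origin'];co=np.array([-.3295,-.0456,.2160])
def on(u,v):
    d=M@np.array([(u-K[0,2])/K[0,0],(v-K[1,2])/K[1,1],1]);n=np.array([co[0],co[1],-1]);t=-(co[2]+n@o)/(n@d);return o+t*d
c=[on(380+x/3,140+y/3) for x,y in[(185,483),(303,465),(117,252),(228,241)]]
for a in c:print(a.round(4))
mid=(c[0]+c[1])/2;far=(c[2]+c[3])/2;ax=(far-mid);print('width',np.linalg.norm(c[0]-c[1]),'len',np.linalg.norm(ax),'heading',np.degrees(np.arctan2(ax[1],ax[0])))
ax/=np.linalg.norm(ax);print('tread',(mid+.035*ax).round(4),'near',mid.round(4))
# rib centroid
ribs=[on(380+x/3,140+y/3) for x,y in[(155,365),(258,351),(186,461),(292,447)]];print('ribs mid',np.mean(ribs,0).round(4))
E
```

```text
[ 0.3776 -0.3168  0.106 ]
[ 0.3891 -0.4032  0.1062]
[ 0.5558 -0.299   0.0465]
[ 0.5627 -0.3877  0.0483]
width 0.08716559068853622 len 0.18616058038942357 heading 5.415821965430077
tread [ 0.4164 -0.3569  0.0951] near [ 0.3834 -0.36    0.1061]
ribs mid [ 0.4331 -0.3554  0.0895]
```

```bash
python3 - <<'E'
from kin import *; from plan import *
s=readout.get_state();q=s['qpos'];p,M=pose()
def path(p,M,p1,M1,n,g):
    global q
    rv=R.from_matrix(M.T@M1).as_rotvec()
    for i in range(1,n+1):
        qn,c=ik(p+(p1-p)*i/n,M@R.from_rotvec(rv*i/n).as_matrix(),q);print(qn.round(3),round(c,7),'max dq',abs(qn-q).max().round(3));q=qn
    return rows(p,M,p1,M1,n,g)
p,M=path(p,M,np.array([.50,.02,.12]),lean(62),6,-.1)
p,M=path(p,M,np.array([.416,-.357,.17]),lean(90),16,-1)
E
```

```text
[-0.084  0.273  2.139  0.285  0.222 -0.389] 0.0 max dq 0.037
[-0.095  0.235  2.158  0.26   0.247 -0.366] 0.0 max dq 0.038
[-0.107  0.196  2.176  0.239  0.274 -0.347] 0.0 max dq 0.039
[-0.121  0.156  2.192  0.222  0.304 -0.333] 0.0 max dq 0.04
[-0.136  0.114  2.206  0.207  0.337 -0.323] 0.0 max dq 0.041
[-0.152  0.072  2.219  0.196  0.373 -0.317] 0.0 max dq 0.042
[-0.29, -0.19, 0.06, 0.11, -0.06, -0.09, -0.1, -0.29, -0.19, 0.06, 0.11, -0.06, -0.09, -0.1, -0.29, -0.19, 0.07, 0.11, -0.06, -0.09, -0.1, -0.28, -0.19, 0.07, 0.11, -0.05, -0.09, -0.1, -0.29, -0.18, 0.07, 0.11, -0.06, -0.08, -0.1, -0.28, -0.19, 0.07, 0.1, -0.05, -0.09, -0.1]
end [0.5    0.0199 0.1201]
[-0.221  0.065  2.198  0.229  0.441 -0.406] 0.0 max dq 0.09
[-0.286  0.061  2.175  0.244  0.506 -0.476] 0.0 max dq 0.07
[-0.348  0.061  2.149  0.247  0.57  -0.532] 0.0 max dq 0.063
[-0.406  0.064  2.122  0.243  0.631 -0.579] 0.0 max dq 0.061
[-0.46   0.071  2.092  0.233  0.689 -0.619] 0.0 max dq 0.058
[-0.511  0.081  2.06   0.219  0.744 -0.653] 0.0 max dq 0.056
[-0.557  0.093  2.027  0.202  0.798 -0.682] 0.0 max dq 0.053
[-0.599
[... 557 characters left out ...]
0.39, 0.0, 0.0, -0.44, -1.0, -0.09, -0.06, 0.39, 0.0, 0.0, -0.44, -1.0, -0.08, -0.06, 0.39, 0.0, 0.0, -0.44, -1.0, -0.08, -0.06, 0.39, 0.0, 0.0, -0.44, -1.0, -0.08, -0.06, 0.39, 0.0, 0.0, -0.44, -1.0, -0.08, -0.07, 0.39, 0.0, 0.0, -0.44, -1.0, -0.08, -0.07, 0.39, 0.0, 0.0, -0.44, -1.0, -0.07, -0.07, 0.39, 0.0, 0.0, -0.44, -1.0, -0.07, -0.07, 0.4, 0.0, 0.0, -0.43, -1.0, -0.07, -0.07, 0.39, 0.0, 0.0, -0.44, -1.0]
[-0.07, -0.08, 0.4, 0.0, 0.0, -0.43, -1.0, -0.06, -0.08, 0.39, 0.0, 0.0, -0.44, -1.0, -0.06, -0.08, 0.4, 0.0, 0.0, -0.43, -1.0, -0.06, -0.08, 0.39, 0.0, 0.0, -0.44, -1.0, -0.06, -0.08, 0.4, 0.0, 0.0, -0.43, -1.0, -0.05, -0.09, 0.39, 0.0, 0.0, -0.44, -1.0]
end [ 0.4159 -0.3569  0.1698]
```

Request:
carry_out:
  deltas: [-0.29,-0.19,0.06,0.11,-0.06,-0.09,-0.1,-0.29,-0.19,0.06,0.11,-0.06,-0.09,-0.1,-0.29,-0.19,0.07,0.11,-0.06,-0.09,-0.1,-0.28,-0.19,0.07,0.11,-0.05,-0.09,-0.1,-0.29,-0.18,0.07,0.11,-0.06,-0.08,-0.1,-0.28,-0.19,0.07,0.1,-0.05,-0.09,-0.1]

```text
clock: 13.65
position: [0.4981, 0.0197, 0.1206]
ee_rot: [0.606, 0.606, 0.364, -0.365]
contact_force: [-0.0, -0.6, -0.4]
width: 0.0389
```

Request:
carry_out:
  deltas: [-0.09,-0.05,0.39,0.0,0.0,-0.44,-1.0,-0.09,-0.06,0.39,0.0,0.0,-0.44,-1.0,-0.08,-0.06,0.39,0.0,0.0,-0.44,-1.0,-0.08,-0.06,0.39,0.0,0.0,-0.44,-1.0,-0.08,-0.06,0.39,0.0,0.0,-0.44,-1.0,-0.08,-0.07,0.39,0.0,0.0,-0.44,-1.0,-0.08,-0.07,0.39,0.0,0.0,-0.44,-1.0,-0.07,-0.07,0.39,0.0,0.0,-0.44,-1.0,-0.07,-0.07,0.4,0.0,0.0,-0.43,-1.0,-0.07,-0.07,0.39,0.0,0.0,-0.44,-1.0]

```text
clock: 14.9
position: [0.4459, -0.2151, 0.1519]
ee_rot: [0.543, 0.543, 0.453, -0.453]
contact_force: [0.4, 0.1, -0.5]
width: 0.0
```

Request:
carry_out:
  deltas: [-0.07,-0.08,0.4,0.0,0.0,-0.43,-1.0,-0.06,-0.08,0.39,0.0,0.0,-0.44,-1.0,-0.06,-0.08,0.4,0.0,0.0,-0.43,-1.0,-0.06,-0.08,0.39,0.0,0.0,-0.44,-1.0,-0.06,-0.08,0.4,0.0,0.0,-0.43,-1.0,-0.05,-0.09,0.39,0.0,0.0,-0.44,-1.0]

```text
clock: 15.65
position: [0.4145, -0.3571, 0.1705]
ee_rot: [-0.499, -0.5, -0.5, 0.501]
contact_force: [-0.7, -0.1, -0.3]
width: 0.0001
```

```bash
python3 - <<'E'
from plan import *; from meas import face
s=readout.get_state();p,M=pose();print(p.round(4),s['contact_force'],s['clock'],s['width'],s['qpos'].round(3));print(M.round(3))
snap('wrist','w12.png'); snap('top','t12.png'); sc=snap('scene','s12.png')
for k in('blue','loose'): print(k,[np.round(x,1) for x in face(sc,k)[:3]])
E
```

```text
[ 0.4145 -0.3571  0.1705] [-0.72591335 -0.09258628 -0.304377  ] 15.65 9.988319587159434e-05 [-0.837  0.276  1.662 -0.002  1.204 -0.835]
[[-0.002  1.    -0.001]
 [-0.001 -0.001 -1.   ]
 [-1.    -0.002  0.001]]
blue [array([614.2, 159.3]), array([105.3,  43.6]), np.float32(0.2)]
loose [array([613.1, 115.6]), array([106. ,  51.5]), np.float32(0.3)]
```

View pics/w12.png

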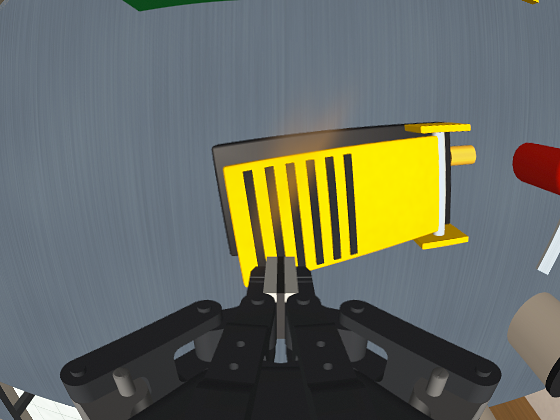

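View pics/s12.png

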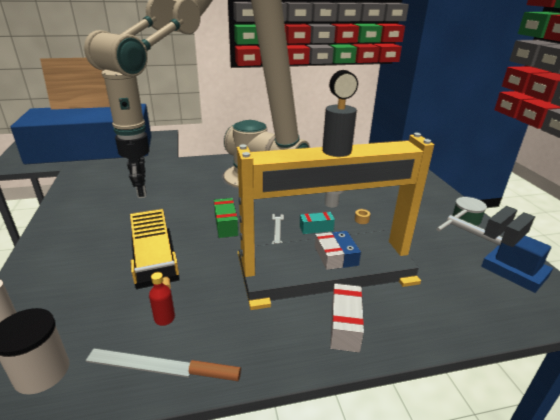

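```bash
python3 - <<'E'
from h import *
im=snap('wrist')
for u,v,z in[(224,167,.106),(246,286,.106),(437,136,.047),(438,233,.047),(246,172,.1),(265,265,.1),(348,155,.075),(355,253,.075)]: print(u,v,fpt(im,u,v,z).round(4))
E
```

```text
224 167 [ 0.3788 -0.3135  0.106 ]
246 286 [ 0.3901 -0.3998  0.106 ]
437 136 [ 0.5519 -0.2922  0.047 ]
438 233 [ 0.5638 -0.3821  0.047 ]
246 172 [ 0.3924 -0.318   0.1   ]
265 265 [ 0.404  -0.3855  0.1   ]
348 155 [ 0.4652 -0.3091  0.075 ]
355 253 [ 0.4754 -0.3877  0.075 ]
```

Both views agree that the tread middle is at about (0.416, −0.355, 0.095), which is under the TCP. The scene view shows the blocks still together, so I'll press.

Request:
carry_out:
  deltas: [0.5,0.04,-0.04,0,0,0,-1,0.5,0,0,0,0,0,-1,0.15,0,0,0,0,0,-1,0.12,0,0,0,0,0,-1,0.12,0,0,0,0,0,-1,0.12,0,0,0,0,0,-1,0.1,0,0,0,0,0,-1,0,0,0,0,0,0,-1]

```text
clock: 16.85
position: [0.4186, -0.3556, 0.0745]
ee_rot: [0.501, 0.5, 0.499, -0.5]
contact_force: [-2.0, -0.6, 6.9]
width: 0.0001
```

Request:
carry_out:
  deltas: [0.1,0,0,0,0,0,-1,0.1,0,0,0,0,0,-1,0.06,0,0,0,0,0,-1,0,0,0,0,0,0,-1]

```text
clock: 17.35
position: [0.4177, -0.3558, 0.0593]
ee_rot: [-0.501, -0.499, -0.5, 0.501]
contact_force: [-4.8, -0.8, 9.3]
width: 0.0004
```

Request:
carry_out:
  deltas: [0.04,0,0,0,0,0,-1,0.04,0,0,0,0,0,-1,0,0,0,0,0,0,-1]

```text
clock: 17.73
position: [0.4173, -0.3559, 0.0549]
ee_rot: [-0.501, -0.499, -0.5, 0.501]
contact_force: [-5.6, -0.4, 9.4]
width: 0.0001
```

Request:
carry_out:
  deltas: [0.04,0,0,0,0,0,-1,0.02,0,0,0,0,0,-1,0,0,0,0,0,0,-1]

```text
clock: 18.1
position: [0.4173, -0.356, 0.0541]
ee_rot: [0.501, 0.499, 0.5, -0.501]
contact_force: [-8.8, 3.5, 28.0]
width: 0.0001
```

The force jumped to 28 N with no further travel, so the pedal is at its stop. I'll hold there and look.

Request:
carry_out:
  deltas: [0,0,0,0,0,0,-1,0,0,0,0,0,0,-1,0,0,0,0,0,0,-1,0,0,0,0,0,0,-1,0,0,0,0,0,0,-1,0,0,0,0,0,0,-1]

```text
clock: 18.85
position: [0.4173, -0.356, 0.054]
ee_rot: [0.501, 0.499, 0.499, -0.501]
contact_force: [-9.6, 2.9, 28.1]
width: -0.0005
```

```bash
python3 - <<'E'
from h import *
s=readout.get_state();print(s['position'].round(4),s['contact_force'],s['clock'])
im=snap('scene','s13.png');P=cloud(im);hsv=cv2.cvtColor(im['color'],cv2.COLOR_RGB2HSV);m=cv2.inRange(hsv,(18,110,70),(34,255,255))>0
q=P[m&(P[...,0]>.36)&(P[...,0]<.55)&(P[...,1]>-.42)&(P[...,1]<-.29)&(P[...,2]<.2)&(P[...,2]>.03)]
for _ in range(6):
    A=np.c_[q[:,:2],np.ones(len(q))];co=np.linalg.lstsq(A,q[:,2],rcond=None)[0];r=q[:,2]-A@co;q=q[abs(r)<max(.003,1.5*r.std())]
print('slope',np.arctan(np.hypot(*co[:2])),len(q))
E
```

```text
[ 0.4173 -0.356   0.054 ] [-9.57860412  2.85385363 28.09062564] 18.85
slope 0.06169147524650296 1203
```

View pics/s13.png

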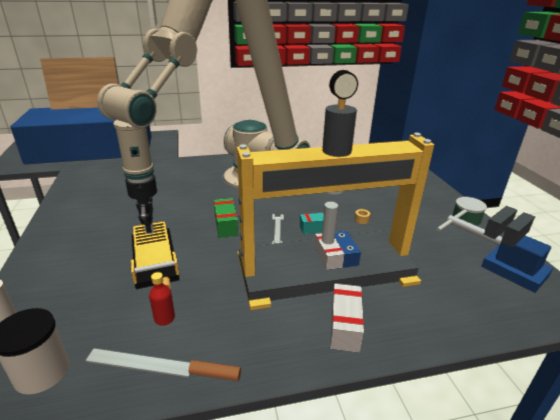

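The plate slope is 0.062 rad, which is 0.32 − 0.26, so the pedal is fully down, and the ram is down at (330,225). I'll hold a moment more, then release.

Request:
carry_out:
  deltas: [0,0,0,0,0,0,-1,0,0,0,0,0,0,-1,-0.1,0,0,0,0,0,-1,-0.15,0,0,0,0,0,-1,-0.2,0,0,0,0,0,-1,-0.25,0,0,0,0,0,-1,-0.3,0,0,0,0,0,-1,-0.5,0,0,0,0,0,-1,-0.5,0,0,0,0,0,-1,0,0,0,0,0,0,-1]

```text
clock: 20.15
position: [0.419, -0.3558, 0.1717]
ee_rot: [0.502, 0.5, 0.498, -0.5]
contact_force: [-1.2, -0.6, 0.9]
width: -0.0002
```

```bash
python3 - <<'E'
from h import *
from meas import face
s=readout.get_state();print(s['position'].round(4),s['contact_force'],s['clock'])
im=snap('scene','s14.png');P=cloud(im);hsv=cv2.cvtColor(im['color'],cv2.COLOR_RGB2HSV);m=cv2.inRange(hsv,(18,110,70),(34,255,255))>0
q=P[m&(P[...,0]>.36)&(P[...,0]<.55)&(P[...,1]>-.42)&(P[...,1]<-.29)&(P[...,2]<.13)&(P[...,2]>.03)]
for _ in range(6):
    A=np.c_[q[:,:2],np.ones(len(q))];co=np.linalg.lstsq(A,q[:,2],rcond=None)[0];r=q[:,2]-A@co;q=q[abs(r)<max(.003,1.5*r.std())]
print('slope',np.arctan(np.hypot(*co[:2])),len(q))
for k in('blue','loose'): print(k,[np.round(x,1) for x in face(im,k)[:3]])
im0=dict(np.load('scene0.npz'))
for nm,lo,hi,box in[('oiler red',(0,150,60),(8,255,255),(140,285,190,330)),('bush',(12,100,80),(30,255,255),(350,205,375,225)),('spanner',(0,0,140),(179,60,255),(265,205,292,250)),('blue',(100,120,40),(128,255,255),(325,228,365,270))]:
    for I in(im0,im):
        h=cv2.inRange(cv2.cvtColor(I['color'],cv2.COLOR_RGB2HSV),lo,hi)[box[1]:box[3],box[0]:box[2]];v,u=np.nonzero(h);print(nm,u.mean().round(2)+box[0],v.mean().round(2)+box[1],len(u),u.max()+box[0])
c=im['color'][190:310,220:440,::-1]; cv2.imwrite('pics/s14c.png',cv2.resize(c,None,fx=3.6,fy=3.6,interpolation=cv2.INTER_CUBIC))
E
```

```text
[ 0.419  -0.3558  0.1717] [-1.21122807 -0.59684606  0.89701709] 20.15
slope 0.325860684528386 1583
blue [array([614.4, 159.5]), array([ 44.4, 105.5]), np.float32(-0.8)]
loose [array([612.8, 115.4]), array([105.6,  51.6]), np.float32(0.0)]
oiler red 161.5 304.2 777 173
oiler red 161.47 304.22 777 173
bush 361.88 215.95 197 369
bush 361.88 215.95 197 369
spanner 277.02 227.84 186 283
spanner 277.04 227.81 187 283
blue 345.04 249.16 693 360
blue 348.29 249.07 485 360
```

View pics/s14c.png

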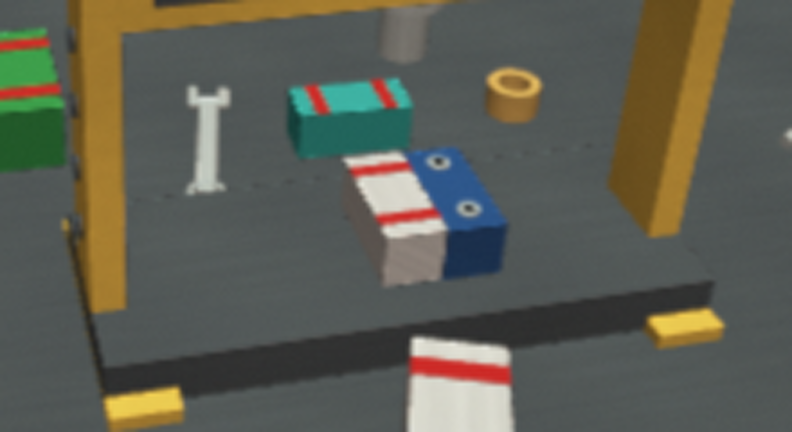

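The pedal is back up, with its slope at 0.326 rad. The blocks are flush, the bystanders haven't moved, and the tool is 70 mm clear of everything. I'm handing the job in.

```bash
python3 -c "
from rig import job; print(job.sign_off())"
```

```text
the job is handed in; nothing more can be done
None
```

The job is done and handed in at about 20 s of the 54 s allowed. It reported no verdict, so what follows rests on my own last checks.

**Loose block:** I pushed the small white block with red stripes along the bed, with the tool leaning in from the front, until it met the blue block. Its near corner touched first, so I turned the tool 3° and pushed again to square it up; the force peaked at about 10.5 N. The wrist camera then showed a seam gap of 0.4 mm or less, the sides parallel within about 0.25° and the ends in line within about 3 mm.

**Pedal:** I pressed the pedal to its stop, where the force rose to 28 N with no further travel. The plate slope of 0.062 rad puts it at about 0.26 rad, fully down. I held it there for about a second and the ram came down. After release the slope was 0.326 rad, so it is fully up.

**Everything else:** The blue block's visible edge and screws are at the same pixels as at the start. The oiler, spanner and bush are unchanged to within 0.05 pixel, and the tool was clear of everything.

**Disagreement:** Fitting rectangles to the block tops in the scene camera was rough. It gave yaws about 0.8° apart and an oversized width for the loose block, because visible side faces got included. I relied on the wrist camera's seam measurement instead, taken just before the pedal stroke. After the stroke I had only the scene view, which still showed the blocks flush.

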